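# Set a recessed limiter knob through its guard with the fork key

## Task

Take the fork key out of its stand, reach with it through the round guard opening of the limiter unit until its fork sits over the bar of the sunken knob, and turn the knob clockwise (seen from above) fully to its stop. Then draw the key out and put it back, fully home and upright, in its stand. Work gently, never loading the unit with the key by more than 40 N in all, and leave the ring gauge by the unit and the brass weight by the stand where they are.

Things in the scene. Friction and masses are not known exactly. Their poses are not given: they have to be found in the camera images.
- key_handle (a point): Fork key, loose, 134 mm long, 0.12 kg, standing fork down in its stand. Point: centre of its black paddle handle, 36 mm wide along x, 12 mm thick along y, 44 mm tall; z runs along the key, up. Below the handle: steel shank 10 mm thick, then a head 20 mm in diameter, coned above, with the fork. The fork tip is 112 mm below this point.
- key_tip (a point): Fork key: point on its axis at the lower end of the prongs; axes as key_handle. Two flat prongs, one on each side in y, each 4 mm thick and 12 mm wide along x; the gap between them is 8.5 mm wide, 11 mm deep and runs along x (the paddle's wide direction). Half a turn of the key changes nothing.
- stand_hole0 (a point): Key stand: fixed dark steel block 70 x 70 x 50 mm with one round blind hole, 24 mm in diameter and 42 mm deep, in its top. Point: centre of the hole's mouth, on the top face; z up. The key stands on the hole's floor, in any yaw.
- guard_hole (a point): Limiter unit: fixed hollow grey housing 120 x 120 mm, 90 mm high, closed on top by an aluminium guard plate 5 mm thick with grille slots and one round opening of 27 mm diameter. Point: centre of the opening on the plate's upper face; z up, x and y along the housing's sides. The sunken knob lies on this axis inside.
- unit: Same unit, point under its middle on the table. Its knob: 24 mm disc with one upright bar across it, 6 mm thick, 19 mm long, 6.5 mm high, round crest. The crest is 18 to 48 mm below the plate's upper face: differs each time, unmeasured, must be felt. Pressed, the knob sinks up to 3 mm (1.5 N, plus 1.5 N/mm), then is solid. Seated, the fork tips rest on the disc, 6.5 mm below the crest.
- setting_knob (a joint): Angle of the sunken knob, rad, growing clockwise seen from above, hard stop at 1.6; starts between 0.5 and 1.0, stays where left (friction 0.04 N m). From above, the bar lies along the unit's x turned counter-clockwise by (1.6 minus this value). The fork goes over it within 0.2 rad of its direction with 0.2 rad of play. At the stop each 0.1 N m on the key adds about 16 N between prongs and bar.
- ring_gauge_mid (a point): Bystander, loose: plain steel ring gauge 52 mm in diameter, 14 mm high, flat on the table near the unit's robot side; its centre.
- weight_near_mid (a point): Bystander, loose: brass-coloured knobbed weight 34 mm in diameter, 42 mm high, on the table beyond the key stand; point on its axis half-way up.
Not all that is in view belongs to the job. Of the things that look like the unit, the larger one is meant. Of the things that look like the part that bears key_handle, the smaller one is meant.

How it is judged:
On the way, in this order (a step that is already met when the one before it is completed fails the run):
1. the key's fork is through the guard opening, 18 mm or more below the plate's upper face and within 6 mm of the opening's axis (horizontal distance between key_tip and guard_hole below 0.006 m and z of key_tip in the frame of guard_hole below -0.018 m), for 0.1 s.
2. the knob is at its clockwise stop (above 1.5 rad) with the key still through the guard (all of step 1 and value of joint setting_knob above 1.5 rad), for 0.1 s.
At the end, for the whole second after the job is handed in: The knob rests above 1.5 rad (stop at 1.6), and the key stands in its stand: fork tip within 6 mm of the hole's axis and at least 38 mm below its mouth, tilted less than 0.12 rad (value of joint setting_knob above 1.5 rad and horizontal distance between key_tip and stand_hole0 below 0.006 m and z of key_tip in the frame of stand_hole0 below -0.038 m and angle between key_handle's own z axis and vertical below 0.12 rad and velocity of joint setting_knob below 0.02 rad/s); the robot touches nothing.
It fails at once if the key loads the unit or its knob with more than 40 N (all contact forces added up) (contact force between key and unit above 40 N).
It fails at once if the ring gauge is moved by more than 20 mm (distance of ring_gauge_mid from where it was at the start of the episode above 0.02 m).
It fails at once if the brass weight is moved by more than 20 mm (distance of weight_near_mid from where it was at the start of the episode above 0.02 m).
It also fails if it takes over 64 s, if anything falls off the work surface, if the arm or the gripper's body presses on something with over 40 N, if the wrist force passes 120 N, or if a joint passes its speed limit or range.

## Robot

A 6-joint arm with a two-finger parallel gripper is mounted at the origin on a cart in front of the work surface, level with it; the furniture and walls round the work are solid. World frame = base frame: x ahead of the robot, y to its left, z up, the work surface at z = 0. Lengths are in m, angles in rad, forces in N, time in s.
With the tool pointing down it reaches from about 0.3 to 0.875 m from the base axis. Payload 6.4 kg.
Tool frame: the origin (TCP) lies at the very end of the fingers, on their centre line; the grasp point (between the pads) lies 19 mm behind it (ctrl.tcp_to_grasp is the distance from the TCP to the grasp point, in m); z points along the fingers, y is the direction in which the jaws open and shut (so a half turn about z gives the same grasp; the last joint's range is limited). The gripper opens to 85 mm and grips with 20 to 120 N. Pads are 22 mm wide; open, the fingers measure 114 mm over their backs; the gripper's body (76 mm by 85 mm) begins 54 mm behind the grasp point. The pads swing forward as they close: fully open they stand 13 mm farther back than shut.
Start: joints at [-1.354, 0.181, 1.607, -0, 1.354, -0.206], TCP at [0.236, -0.524, 0.231] pointing down, gripper open.
Joint ranges: [-2.99, 2.99], [-0.89, 2.07], [0.3, 2.58], [-1.14, 4.28], [0, 2.63], [-3.12, 3.12]. Speed limits (rad/s): [2.57, 2.57, 3.01, 3.14, 3.14, 3.14].

## Interface

Orientations are given as a unit quaternion [w, x, y, z].
In Python, from bench import ctrl gives the robot as it stands. The module is installed in compiled form; this text tells all that it offers.
- The arm moves only by the tool drive_tool, never from a script. Its argument "deltas" is a list of rows, each an object with "slide": the shift along the tool's x, y, z as a fraction of full scale, a list of three; "delta_rot": the turn, a rotation vector about the tool's x, y, z as a fraction of full scale, a list of three; "hand": the opening, from 0 (shut) to 1 (fully open). In form: [{"slide": [tx, ty, tz], "delta_rot": [wx, wy, wz], "hand": hand}, ...]. A call has exactly 5 rows; each row shifts and turns the commanded pose from where the row before left it, along the tool's axes as they then stand; what a row does not reach is not made up. Full scale, the value 1, is 50 mm for a shift and 180 degrees for a turn. A row lasts 1/8 s, in which the tool goes at most 62.5 mm and 10.7 degrees, less where a joint would pass 70% of its speed; a pose out of reach is approached as far as the arm can. A call with a number of a shift or a turn outside -1 to 1 is refused whole. A call with a gripper value outside its range is refused whole. The fingers move at their own pace and stop on an object; the grip force is fixed at half the most. Time passes only in rows, so rows that do not move let the fingers close, or fill a call up. It gives the time, the measured TCP pose, the force and the opening at its end, in the units of the state.
- ctrl.get_obs(): the state, without advancing time (a new reading comes with each control period).
- ctrl.camera(name): name is "side" or "top" or "wrist"; returns a dict with "frame" (480x640x3 uint8, red, green, blue), "mtx" (3x3 intrinsics, pixels), "dist" ([k1, k2, p1, p2, k3] as OpenCV has them; the pictures are not rectified), "R" (3x3) and "t" (3): a world point X has camera coordinates R X + t. Camera axes: x right, y down, z forward; pixel columns grow to the right and rows downward; lengths in m; the calibration is good to about 2 mm. A picture is of the moment at which its call begins. There is no depth.
- ctrl.hand_in(): hands the job in, once; it reports no verdict.
The state is a dict: "time_s": time; "q": joint angles; "dq": joint speeds; "joint_efforts": joint torques, N m; "eef_pos": TCP position; "eef_rot": TCP orientation; "wrist_force": force on the tool from outside, world axes, zero at the start; "torque": the same for the moment, N m; "opening": opening from 0.0 (shut) to 1.0 (fully open).
Only numpy, scipy, OpenCV 4.12 (cv2) and the standard library are available. Lean on these libraries where they do the work, as an engineer would, in place of code of your own. Each camera call takes 0.05 s, during which the arm holds its last target.

## Working session

There is one attempt and no reset: what is moved stays moved. The work goes in short steps, Python scripts to look and compute and a tool call to move; the robot and the scene stay as the last step left them, time stands still between calls to the robot, and variables do not carry over. Pictures are saved under pics/ and viewed, and the job is handed in when it is done.

Besides the shell and the picture viewer there is one more tool, called after ">>>" as name([rows], argument=value, ...), one row to a line, values as JSON. drive_tool: Moves the arm, as the interface text tells. Its arguments: {"type":"object","properties":{"deltas":{"type":"array","items":{"type":"object","properties":{"slide":{"type":"array","items":{"type":"number"}},"delta_rot":{"type":"array","items":{"type":"number"}},"hand":{"type":"number"}}}}},"required":["deltas"]}

```bash
mkdir -p pics
python3 - <<'E'
from bench import ctrl
import cv2
o=ctrl.get_obs(); print(o, ctrl.tcp_to_grasp)
for n in ["side","top","wrist"]:
    c=ctrl.camera(n); cv2.imwrite(f"pics/{n}0.png",c["frame"][:,:,::-1]); print(n,c["mtx"].tolist(),c["dist"],c["R"].round(4).tolist(),c["t"])
E
```

```text
{'time_s': 0.0, 'q': array([-1.35432423e+00,  1.81559593e-01,  1.60803216e+00,  1.99231689e-05,
        1.35381796e+00, -2.06272753e-01]), 'dq': array([ 0.00037654, -0.00183992, -0.00057386,  0.00267794, -0.00030995,
       -0.00061665]), 'joint_efforts': array([-4.08945798e-04, -4.44882202e+01, -3.51331902e+01, -2.93407838e-04,
        9.07807698e-03, -2.84174450e-05]), 'eef_pos': array([ 0.23581332, -0.52379504,  0.23036207]), 'eef_rot': array([-9.08563678e-04,  9.77743946e-01,  2.09799785e-01,  5.09276650e-06]), 'wrist_force': array([-0.24265443,  0.18579285, -0.63276359]), 'torque': array([-0.0045426 , -0.03789476, -0.02643712]), 'opening': 1.001265724688272} 0.0187
side [[489.0031305406691, 0.0, 322.3682213590469], [0.0, 489.0031305406691, 241.9255982249342], [0.0, 0.0, 1.0]] [-0.13437466  0.          0.          0.          0.        ] [[-0.8835, -0.4684, -0.0], [-0.1979, 0.3733, -0.9064], [0.4245, -0.8008, -0.4225]] [0.49753897 0.20578556 0.66701794]
top [[498.53936903851513, 0.0, 303.73580003913395], [0.0, 498.53936903851513, 244.1063293551429], [0.0, 0.0, 1.0]] [-0.12652504  0.          0.          0.          0.        ] [[-0.0066, -0.9995, 0.0323], [-0.9834, 0.0006, -0.1814], [0.1813, -0.033, -0.9829]] [-0.0332473  0.5515697  0.8667887]
wrist [[423.814067691609, 0.0, 312.23097726729554], [0.0, 423.814067691609, 237.282781200523], [0.0, 0.0, 1.0]] [-0.02370786  0.          0.          0.          0.        ] [[0.4106, -0.9118, -0.0038], [-0.8675, -0.392, 0.3064], [-0.2809, -0.1225, -0.9519]] [-0.57327218 -0.04006306  0.37993419]
```

View pics/side0.png

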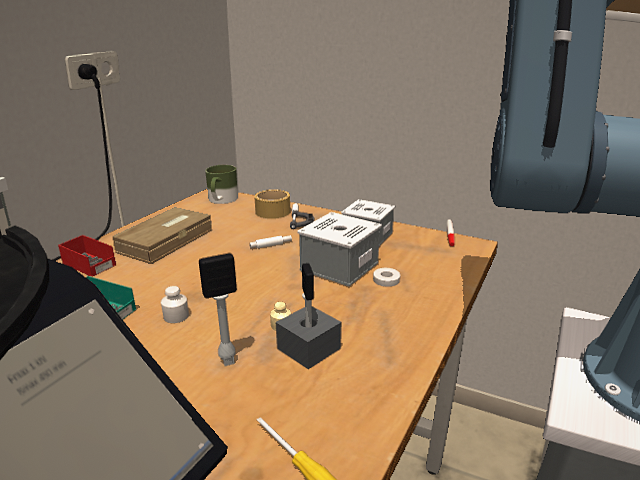

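View pics/top0.png

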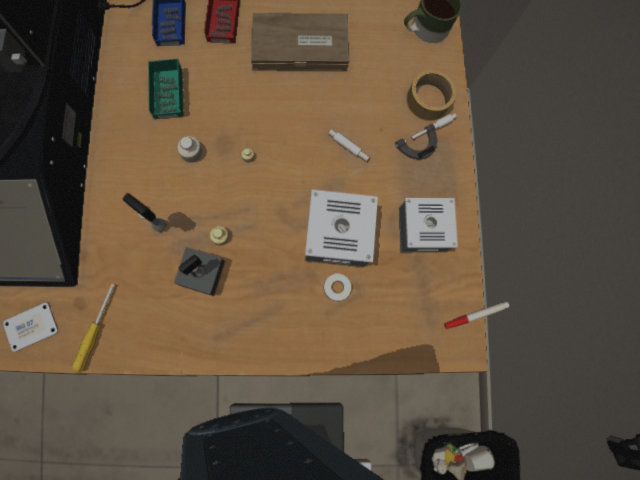

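View pics/wrist0.png

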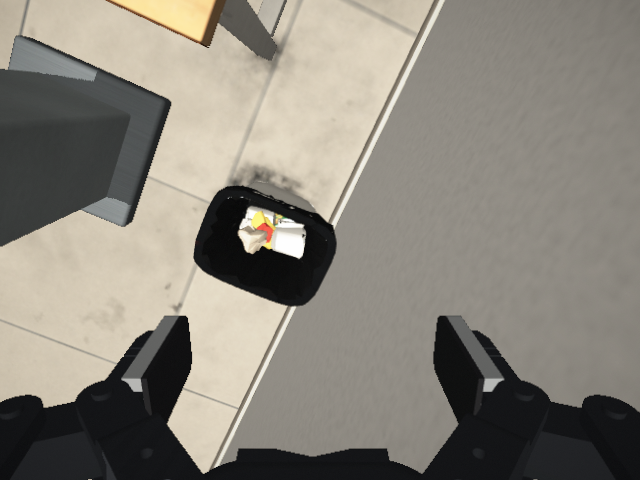

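```bash
cat > h.py <<'E'
import numpy as np, cv2
from bench import ctrl
def ray(c,uv):
    p=cv2.undistortPoints(np.array([[uv]],float),c["mtx"],np.array(c["dist"]))[0,0]
    R=np.array(c["R"]);t=np.array(c["t"]); return -R.T@t, R.T@np.array([p[0],p[1],1])
def onz(c,uv,z):
    o,d=ray(c,uv); return o+d*(z-o[2])/d[2]
def tri(obs):
    A=np.zeros((3,3));b=np.zeros(3)
    for c,uv in obs:
        o,d=ray(c,uv);d=d/np.linalg.norm(d);P=np.eye(3)-np.outer(d,d);A+=P;b+=P@o
    X=np.linalg.solve(A,b); return X
def proj(c,X):
    return cv2.projectPoints(np.array([X],float),cv2.Rodrigues(np.array(c["R"]))[0],np.array(c["t"]),c["mtx"],np.array(c["dist"]))[0][0,0]
def crop(c,x0,y0,w,h,s,fn):
    cv2.imwrite(fn,cv2.resize(c["frame"][y0:y0+h,x0:x0+w,::-1],None,fx=s,fy=s,interpolation=cv2.INTER_CUBIC))
E
python3 - <<'E'
from h import *
t=ctrl.camera("top");s=ctrl.camera("side")
crop(t,110,180,130,120,6,"pics/t_key.png")
crop(t,295,170,170,140,4.7,"pics/t_unit.png")
crop(s,190,240,160,130,5,"pics/s_key.png")
E
```

```text
(no output)
```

View pics/t_key.png

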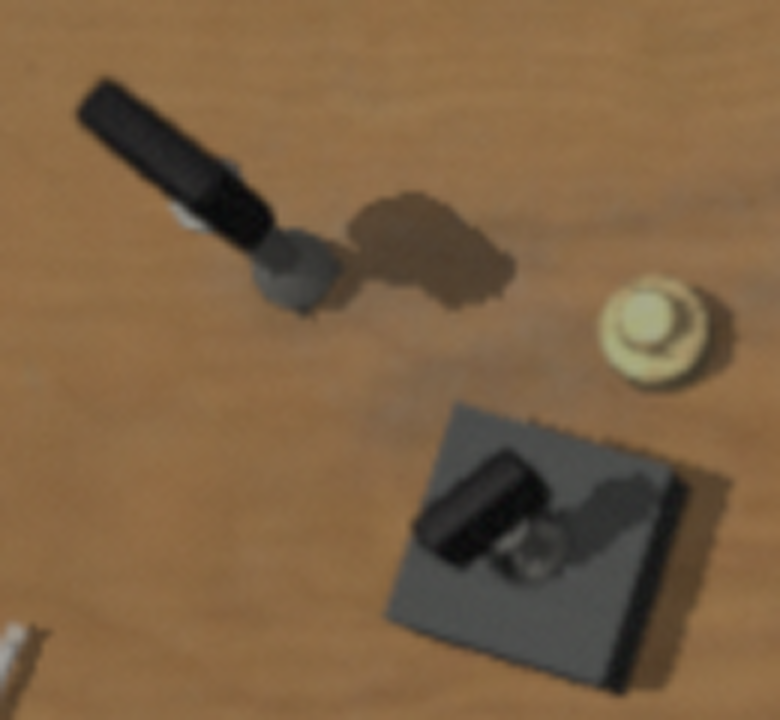

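View pics/t_unit.png

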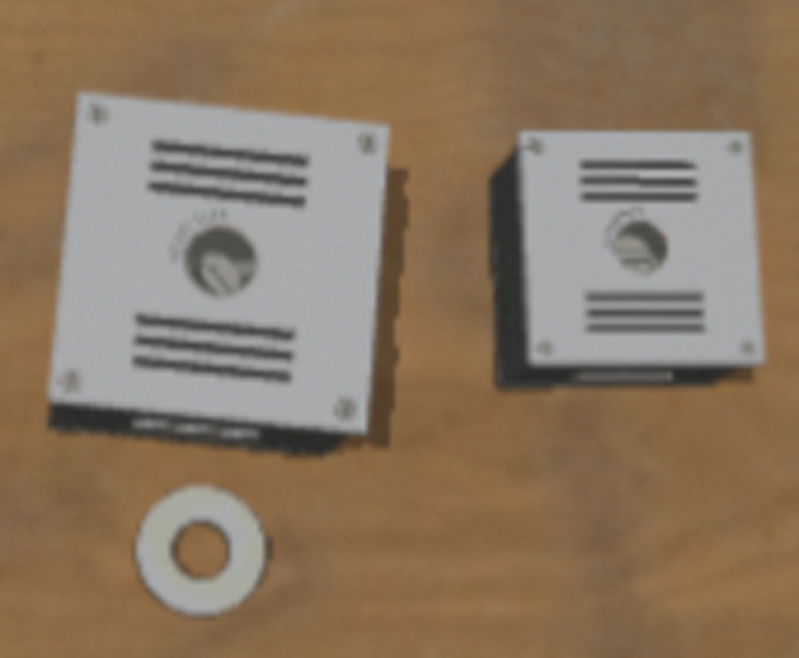

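View pics/s_key.png

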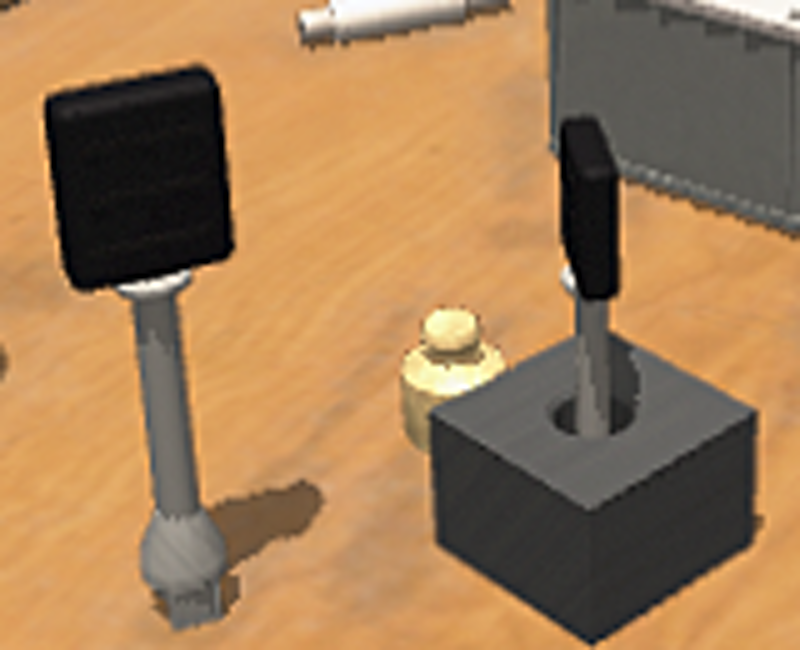

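Run:
```python
from h import *
t=ctrl.camera("top");s=ctrl.camera("side")
print("cam",ray(t,(300,200))[0],ray(s,(300,200))[0])
T=lambda x,y:(110+x/6-.4,180+y/6-.4); U=lambda x,y:(295+x/4.7-.4,170+y/4.7-.4); S=lambda x,y:(190+x/5-.4,240+y/5-.4)
def quad(P):
    P=np.array(P);print(P.round(4).tolist(),"mean",P.mean(0).round(4),"sides",[np.linalg.norm(P[i]-P[(i+1)%4]).round(4) for i in range(4)], [round(float(np.degrees(np.arctan2(*(P[(i+1)%4]-P[i])[[1,0]]))),1) for i in range(4)])
print("stand top");quad([onz(t,T(*p),.05) for p in [(457,404),(672,468),(608,687),(388,617)]])
print("stand side");quad([onz(s,S(*p),.05) for p in [(432,412),(592,507),(756,410),(612,332)]])
print("unit");quad([onz(t,U(*p),.09) for p in [(80,93),(388,125),(367,433),(50,400)]])
print("unit hole top",onz(t,U(220,261),.09))
print("standhole top",onz(t,T(530,548),.05),"side",onz(s,S(595,415),.05))
print("handle top face top", [onz(t,T(*p),.142) for p in [(510,450),(415,525)]])
print("ring",onz(t,U(202,550),.014),"weight",onz(t,T(650,318),.042))
crop(s,280,190,130,110,6,"pics/s_unit.png")
```

```text
cam [ 0.38505469 -0.00500138  0.95308186] [0.1971555  0.69033824 0.46836789]
stand top
[[0.5465, 0.1819, 0.05], [0.5266, 0.1153, 0.05], [0.4598, 0.1333, 0.05], [0.4809, 0.2008, 0.05]] mean [0.5034 0.1578 0.05  ] sides [np.float64(0.0695), np.float64(0.0692), np.float64(0.0707), np.float64(0.0682)] [-106.6, 165.0, 72.6, -16.0]
stand side
[[0.5456, 0.1819, 0.05], [0.4799, 0.2005, 0.05], [0.4601, 0.1351, 0.05], [0.5195, 0.1173, 0.05]] mean [0.5013 0.1587 0.05  ] sides [np.float64(0.0684), np.float64(0.0683), np.float64(0.062), np.float64(0.0697)] [164.2, -106.8, -16.7, 68.0]
unit
[[0.6445, -0.0488, 0.09], [0.6323, -0.1674, 0.09], [0.5126, -0.1553, 0.09], [0.5253, -0.0365, 0.09]] mean [ 0.5787 -0.102   0.09  ] sides [np.float64(0.1192), np.float64(0.1203), np.float64(0.1195), np.float64(0.1198)] [-95.9, 174.2, 83.9, -5.9]
unit hole top [ 0.57855421 -0.10125301  0.09      ]
standhole top [0.50200873 0.15807226 0.05      ] side [0.50161784 0.16010565 0.05      ]
handle top face top [array([0.51719511, 0.14778982, 0.142     ]), array([0.49640718, 0.17330501, 0.142     ])]
ring [ 0.47636078 -0.10007083  0.014     ] weight [0.57501366 0.12432484 0.042     ]
```

View pics/s_unit.png

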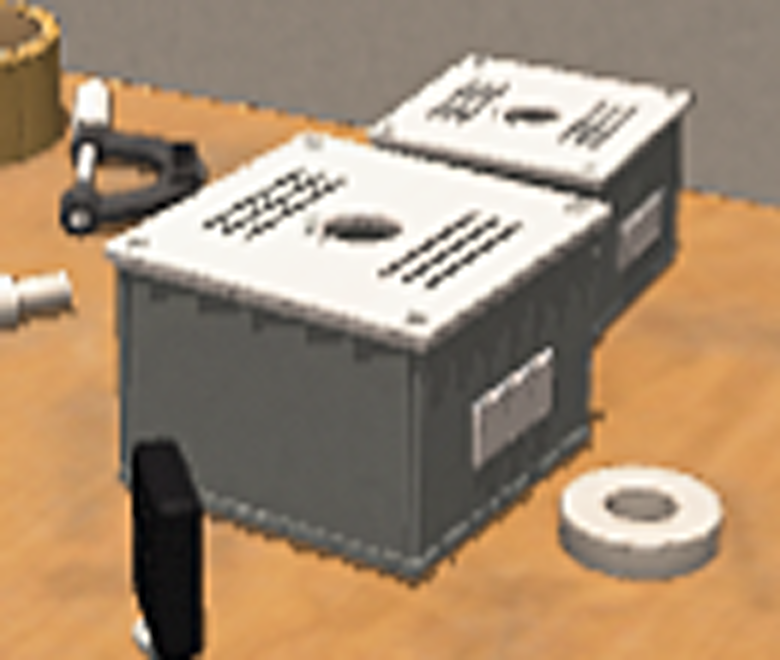

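```bash
cat >> h.py <<'E'
from scipy.spatial.transform import Rotation as Rn
def tool():
    o=ctrl.get_obs(); q=o["eef_rot"]; return np.array(o["eef_pos"]),Rn.from_quat([q[1],q[2],q[3],q[0]]).as_matrix(),o
def plan(target,toolx_deg=None):
    p,R,o=tool(); d=R.T@(np.array(target)-p); a=np.degrees(np.arctan2(R[1,0],R[0,0]))
    print("t",round(o["time_s"],2),"pos",p.round(4),"toolx",a.round(2),"tilt z",R[:,2].round(4),"F",np.round(o["wrist_force"],1),"op",round(o["opening"],3),"q6",round(o["q"][5],2))
    if toolx_deg is None: toolx_deg=a
    w=(toolx_deg-a+180)%360-180
    R2=np.c_[[np.cos(np.radians(toolx_deg)),np.sin(np.radians(toolx_deg)),0],[np.sin(np.radians(toolx_deg)),-np.cos(np.radians(toolx_deg)),0],[0,0,-1]]
    rv=Rn.from_matrix(R.T@R2).as_rotvec()
    print("total slide frac (at present axes)",(d/.05).round(3),"mm",(d*1000).round(1),"rotvec frac",(rv/np.pi).round(4),"deg",round(w,2))
E
python3 - <<'E'
from h import *
c=ctrl.camera("wrist");p,R,o=tool()
C=-np.array(c["R"]).T@c["t"]; print("cam in tool",R.T@(C-p)); print("cam axes in tool\n",(R.T@np.array(c["R"]).T).round(3))
print(proj(c,p))
# candidate: tool x angle a, TCP at unit + offset
Rt=R.T@np.array(c["R"]).T; ct=R.T@(C-p)
h=np.array([.5786,-.1015,.09])
for a in (24,50,80,129):
  for hz in (.22,.3):
    r=np.radians(a);R2=np.c_[[np.cos(r),np.sin(r),0],[np.sin(r),-np.cos(r),0],[0,0,-1]]
    # camera directly above hole: TCP= h_xy - R2 ct
    P=h-R2@ct; P[2]=hz; cam=P+R2@ct; x=(R2@Rt).T@(h-cam); print(a,P.round(3),cam.round(3),(x[:2]/x[2]*424+[312,237]).round(0))
plan([.5786,-.1015,.25],50)
t=ctrl.camera("top");s=ctrl.camera("side")
print("bigkey handle",tri([(t,(131,200)),(s,(218,276))]), "top mid",tri([(t,(110+100/6,180+90/6)),(s,(190+130/5,240+85/5))]))
print("hole tri",tri([(t,(295+220/4.7,170+261/4.7)),(s,(280+362/6,190+229/6))]))
E
```

```text
cam in tool [ 7.84097380e-02 -8.25899623e-05 -1.41156659e-01]
cam axes in tool
 [[ 0.    -0.952 -0.307]
 [ 1.     0.001 -0.002]
 [ 0.002 -0.307  0.952]]
[313.3008769 321.0513353]
24 [ 0.507 -0.133  0.22 ] [ 0.579 -0.102  0.361] [313. 100.]
24 [ 0.507 -0.133  0.3  ] [ 0.579 -0.102  0.441] [313. 100.]
50 [ 0.528 -0.162  0.22 ] [ 0.579 -0.102  0.361] [313. 100.]
50 [ 0.528 -0.162  0.3  ] [ 0.579 -0.102  0.441] [313. 100.]
80 [ 0.565 -0.179  0.22 ] [ 0.579 -0.102  0.361] [313. 100.]
80 [ 0.565 -0.179  0.3  ] [ 0.579 -0.102  0.441] [313. 100.]
129 [ 0.628 -0.162  0.22 ] [ 0.579 -0.102  0.361] [313. 100.]
129 [ 0.628 -0.162  0.3  ] [ 0.579 -0.102  0.441] [313. 100.]
t 0.4 pos [ 0.2359 -0.5243  0.2312] toolx 24.23 tilt z [-0.e+00  3.e-04 -1.e+00] F [-0.9 -0.1 -0.3] op 1.001 q6 -0.21
total slide frac (at present axes) [ 9.72  -4.899 -0.375] mm [ 486.  -245.   -18.8] rotvec frac [-1.000e-04 -0.000e+00 -1.432e-01] deg 25.77
bigkey handle [0.59956405 0.25118706 0.15204191] top mid [0.6004631  0.24978948 0.1799952 ]
hole tri [ 0.57784853 -0.10221862  0.08857783]
```

>>> drive_tool([
  {"slide":[0.8,-0.5,0],"delta_rot":[0,0,0],"hand":1},
  {"slide":[0.8,-0.5,0],"delta_rot":[0,0,0],"hand":1},
  {"slide":[0.8,-0.5,0],"delta_rot":[0,0,0],"hand":1},
  {"slide":[0.8,-0.5,0],"delta_rot":[0,0,0],"hand":1},
  {"slide":[0.8,-0.5,0],"delta_rot":[0,0,0],"hand":1},
])

```text
time_s: 1.12
eef_pos: [0.3677, -0.3271, 0.2315]
eef_rot: [0.0, 0.978, 0.21, 0.0]
wrist_force: [0.5, -1.3, -0.2]
opening: 0.999
```

>>> drive_tool([
  {"slide":[0.8,-0.5,0.12],"delta_rot":[0,0,0],"hand":1},
  {"slide":[0.8,-0.5,0.12],"delta_rot":[0,0,0],"hand":1},
  {"slide":[0.8,-0.5,0.12],"delta_rot":[0,0,0],"hand":1},
  {"slide":[0.8,-0.5,0.12],"delta_rot":[0,0,0],"hand":0.6},
  {"slide":[0.8,-0.5,0.12],"delta_rot":[0,0,0],"hand":0.6},
])

```text
time_s: 1.75
eef_pos: [0.499, -0.1309, 0.2014]
eef_rot: [0.0, 0.978, 0.21, 0.0]
wrist_force: [1.0, -0.4, -0.7]
opening: 0.609
```

Run:
```python
from h import *
c=ctrl.camera("wrist");plan([.507,-.133,.2])
cv2.imwrite("pics/w1.png",c["frame"][:,:,::-1]); print(proj(c,[.5785,-.1015,.09]))
```

```text
t 1.8 pos [ 0.5006 -0.1264  0.2006] toolx 24.35 tilt z [ 0.0014  0.0032 -1.    ] F [-1.2  4.2 -0.7] op 0.596 q6 0.67
total slide frac (at present axes) [0.062 0.173 0.011] mm [3.1 8.6 0.6] rotvec frac [-0.0007 -0.0008  0.    ] deg 0.0
[323.46345353  89.6875426 ]
```

View pics/w1.png

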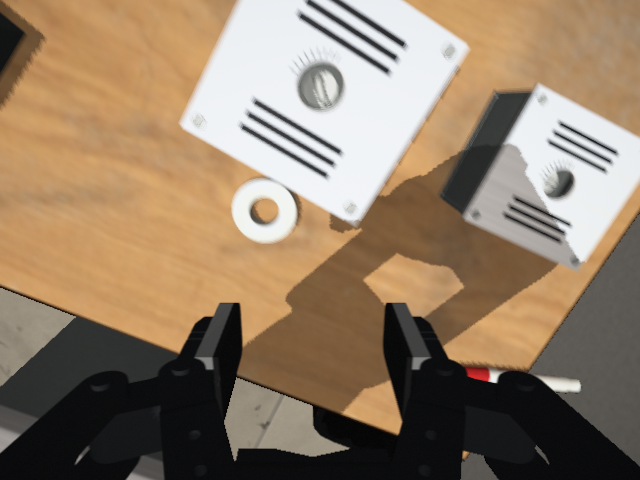

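Run:
```python
from h import *
ctrl.camera("wrist");ctrl.camera("wrist")
c=ctrl.camera("wrist");plan([.507,-.133,.2]); print(proj(c,[.5785,-.1015,.09]))
np.savez("w2.npz",**c)
crop(c,280,50,80,75,9,"pics/w2.png")
```

```text
t 1.95 pos [ 0.4983 -0.1315  0.2012] toolx 24.36 tilt z [-5.e-04 -2.e-04 -1.e+00] F [-0.3 -0.7 -0.1] op 0.601 q6 0.66
total slide frac (at present axes) [0.147 0.098 0.023] mm [7.3 4.9 1.2] rotvec frac [-0.      0.0002 -0.    ] deg 0.0
[325.52794355  89.49676425]
```

View pics/w2.png

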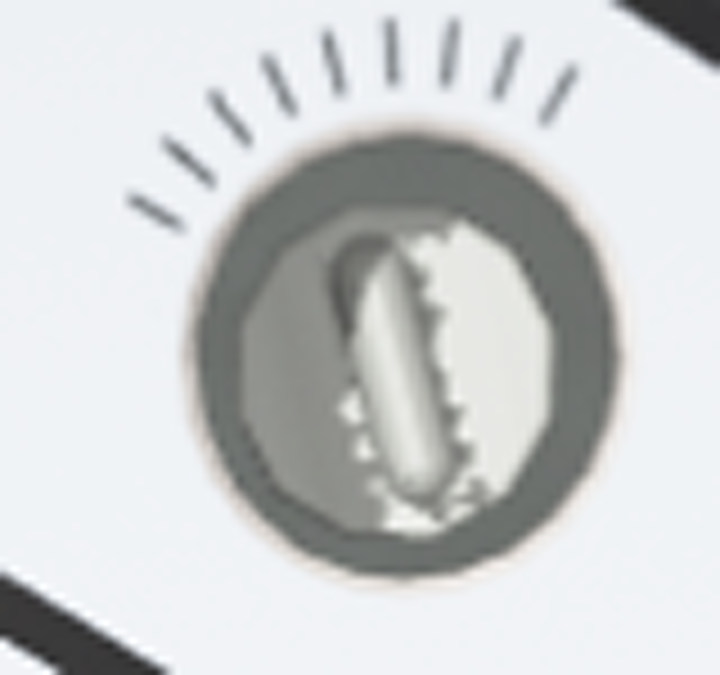

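Run:
```python
from h import *
c=dict(np.load("w2.npz"))
W=lambda x,y:(280+x/9-.4,50+y/9-.4)
print("hole",onz(c,W(408,355),.09), "diam",np.linalg.norm(onz(c,W(193,355),.09)-onz(c,W(622,355),.09)))
for z in (.045,.055,.065):
    a=onz(c,W(375,240),z);b=onz(c,W(430,492),z);print(z,np.linalg.norm(a-b),np.degrees(np.arctan2(*(a-b)[[1,0]])),((a+b)/2), np.linalg.norm(onz(c,W(241,355),z)-onz(c,W(552,355),z)))
print("unit axis", [onz(c,p,.09) for p in [(183,127),(350,223),(468,47)]])
p=[onz(c,q,.09) for q in [(183,127),(350,223),(468,47)]]
print(np.degrees(np.arctan2(*(p[0]-p[1])[[1,0]])),np.degrees(np.arctan2(*(p[2]-p[1])[[1,0]])))
plan([.502,.158,.2],129)
```

```text
hole [ 0.57858049 -0.10109305  0.09      ] diam 0.026846249402862725
0.045 0.018166029758676636 37.85393138992573 [ 0.57916136 -0.10167117  0.045     ] 0.022934695350977398
0.055 0.017554677007909535 37.853931389925776 [ 0.57885693 -0.10154379  0.055     ] 0.02216285971726501
0.065 0.016943324257142327 37.85393138992599 [ 0.57855249 -0.10141642  0.065     ] 0.021391024083552684
unit axis [array([ 0.52579487, -0.03500666,  0.09      ]), array([ 0.51390506, -0.148323  ,  0.09      ]), array([ 0.6312661 , -0.16328323,  0.09      ])]
84.01011278736 -7.264421967292039
t 1.95 pos [ 0.4983 -0.1315  0.2012] toolx 24.36 tilt z [-5.e-04 -2.e-04 -1.e+00] F [-0.3 -0.7 -0.1] op 0.601 q6 0.66
total slide frac (at present axes) [ 2.456 -5.245  0.022] mm [ 122.8 -262.2    1.1] rotvec frac [-2.000e-04  1.000e-04 -5.813e-01] deg 104.64
```

```bash
cat >> h.py <<'E'
def rows(target,ang,n):
    p,R,o=tool(); a=np.degrees(np.arctan2(R[1,0],R[0,0])); w=(ang-a+180)%360-180
    st=(np.array(target)-p)/n
    print("t",round(o["time_s"],2),"from",p.round(4),"a",a.round(2),"turn",round(w,2))
    for k in range(n):
        r=np.radians(a+w/n*k);R2=np.c_[[np.cos(r),np.sin(r),0],[np.sin(r),-np.cos(r),0],[0,0,-1]]
        print((R2.T@st/.05).round(3).tolist(), round(-w/n/180,4))
E
python3 -c "
from h import *
rows([.502,.158,.2],129,10)"
```

```text
t 1.95 from [ 0.4983 -0.1315  0.2012] a 24.36 turn 104.64
[0.246, -0.524, 0.002] -0.0581
[0.337, -0.471, 0.002] -0.0581
[0.417, -0.402, 0.002] -0.0581
[0.483, -0.32, 0.002] -0.0581
[0.533, -0.227, 0.002] -0.0581
[0.565, -0.126, 0.002] -0.0581
[0.579, -0.021, 0.002] -0.0581
[0.573, 0.084, 0.002] -0.0581
[0.548, 0.187, 0.002] -0.0581
[0.505, 0.283, 0.002] -0.0581
```

>>> drive_tool([
  {"slide":[0.246,-0.524,0],"delta_rot":[0,0,-0.058],"hand":0.6},
  {"slide":[0.337,-0.471,0],"delta_rot":[0,0,-0.058],"hand":0.6},
  {"slide":[0.417,-0.402,0],"delta_rot":[0,0,-0.058],"hand":0.6},
  {"slide":[0.483,-0.32,0],"delta_rot":[0,0,-0.058],"hand":0.6},
  {"slide":[0.533,-0.227,0],"delta_rot":[0,0,-0.058],"hand":0.6},
])

```text
time_s: 2.58
eef_pos: [0.5005, 0.0119, 0.2017]
eef_rot: [0.0, 0.785, 0.62, 0.0]
wrist_force: [0.1, -0.6, 0.7]
opening: 0.599
```

>>> drive_tool([
  {"slide":[0.565,-0.126,0],"delta_rot":[0,0,-0.058],"hand":0.6},
  {"slide":[0.579,-0.021,0],"delta_rot":[0,0,-0.058],"hand":0.6},
  {"slide":[0.573,0.084,0],"delta_rot":[0,0,-0.058],"hand":0.6},
  {"slide":[0.548,0.187,0],"delta_rot":[0,0,-0.058],"hand":0.6},
  {"slide":[0.505,0.283,0],"delta_rot":[0,0,-0.058],"hand":0.6},
])

```text
time_s: 3.2
eef_pos: [0.5036, 0.1566, 0.2017]
eef_rot: [0.0, 0.432, 0.902, -0.0]
wrist_force: [0.7, -0.1, -0.7]
opening: 0.6
```

Run:
```python
from h import *
ctrl.camera("wrist");ctrl.camera("wrist");ctrl.camera("wrist")
c=ctrl.camera("wrist");plan([.502,.158,.2],129); print(proj(c,[.502,.158,.142]),proj(c,[.502,.158,.05]))
np.savez("w3.npz",**c)
cv2.imwrite("pics/w3.png",c["frame"][:,:,::-1])
```

```text
t 3.4 pos [0.5033 0.1562 0.2014] toolx 128.47 tilt z [ 2.e-04 -7.e-04 -1.e+00] F [ 1.1 -0.6  1. ] op 0.598 q6 -0.6
total slide frac (at present axes) [0.044 0.001 0.028] mm [2.2 0.  1.4] rotvec frac [-0.0001  0.0002 -0.003 ] deg 0.53
[311.72352939 261.25325226] [311.72109372 214.86251925]
```

View pics/w3.png

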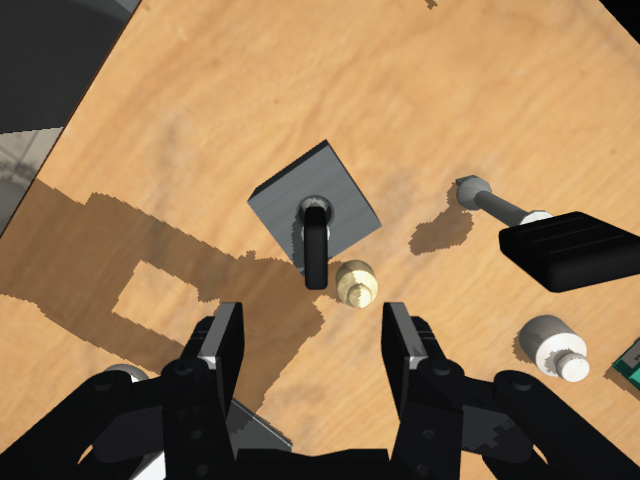

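Run:
```python
from h import *
c=dict(np.load("w3.npz"))
crop(c,235,130,160,170,3.5,"pics/w3c.png")
```

```text
(no output)
```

View pics/w3c.png

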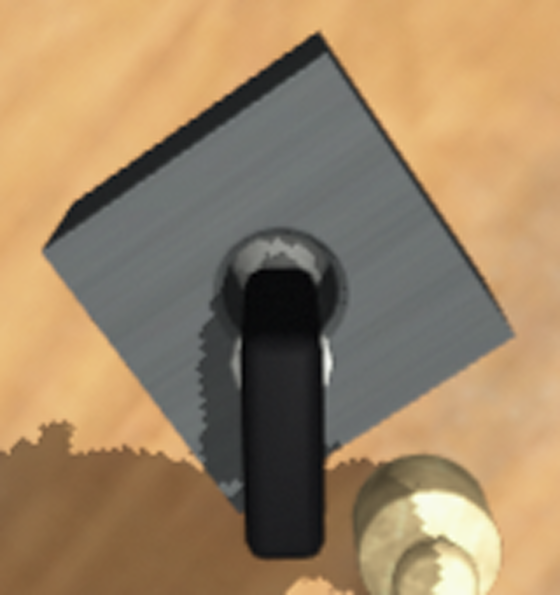

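Run:
```python
from h import *
c=dict(np.load("w3.npz"))
W=lambda x,y:(235+x/3.5-.4,130+y/3.5-.4)
print("hole",onz(c,W(282,292),.05)," stand diag mids",(onz(c,W(45,250),.05)+onz(c,W(513,335),.05))/2)
a=onz(c,W(282.5,335),.142);b=onz(c,W(285,556),.142);print(a,b,"mid",(a+b)/2,np.linalg.norm(a-b),np.degrees(np.arctan2(*(b-a)[[1,0]])))
plan([.503,.1585,.104],129)
```

```text
hole [0.50308047 0.16058753 0.05      ]  stand diag mids [0.50305653 0.16034299 0.05      ]
[0.49156904 0.17392221 0.142     ] [0.51313635 0.14760706 0.142     ] mid [0.5023527  0.16076464 0.142     ] 0.034024044657738346 -50.662727435438086
t 3.4 pos [0.5033 0.1562 0.2014] toolx 128.47 tilt z [ 2.e-04 -7.e-04 -1.e+00] F [ 1.1 -0.6  1. ] op 0.598 q6 -0.6
total slide frac (at present axes) [0.041 0.023 1.948] mm [ 2.1  1.2 97.4] rotvec frac [-0.0001  0.0002 -0.003 ] deg 0.53
```

>>> drive_tool([
  {"slide":[0.035,0.018,0.3],"delta_rot":[0,0,-0.0046],"hand":0.6},
  {"slide":[0.033,0.018,0.5],"delta_rot":[0,0,0],"hand":0.6},
  {"slide":[0,0,0.5],"delta_rot":[0,0,0],"hand":0.6},
  {"slide":[0,0,0.4],"delta_rot":[0,0,0],"hand":0.6},
  {"slide":[0,0,0.29],"delta_rot":[0,0,0],"hand":0.6},
])

```text
time_s: 4.03
eef_pos: [0.5016, 0.16, 0.0999]
eef_rot: [-0.001, 0.428, 0.904, -0.001]
wrist_force: [0.0, -0.2, 0.6]
opening: 0.597
```

>>> drive_tool([
  {"slide":[0,0,0],"delta_rot":[0,0,0],"hand":0.6},
  {"slide":[0,0,0],"delta_rot":[0,0,0],"hand":0},
  {"slide":[0,0,0],"delta_rot":[0,0,0],"hand":0},
  {"slide":[0,0,0],"delta_rot":[0,0,0],"hand":0},
  {"slide":[0,0,0],"delta_rot":[0,0,0],"hand":0},
])

```text
time_s: 4.65
eef_pos: [0.5031, 0.1611, 0.1027]
eef_rot: [0.001, 0.427, 0.904, 0.0]
wrist_force: [-0.8, -0.3, 5.8]
opening: 0.133
```

Run:
```python
from h import *
c=ctrl.camera("wrist");plan([.5026,.160,.102],129.3)
cv2.imwrite("pics/w4.png",c["frame"][:,:,::-1])
s=ctrl.camera("side");crop(s,230,220,160,130,5,"pics/s4.png")
```

```text
t 4.7 pos [0.5031 0.1611 0.1027] toolx 129.46 tilt z [ 0.0017 -0.     -1.    ] F [-1.  -1.2  5.4] op 0.135 q6 -0.6
total slide frac (at present axes) [-0.01  -0.022  0.015] mm [-0.5 -1.1  0.7] rotvec frac [0.0004 0.0003 0.0009] deg -0.16
```

View pics/w4.png

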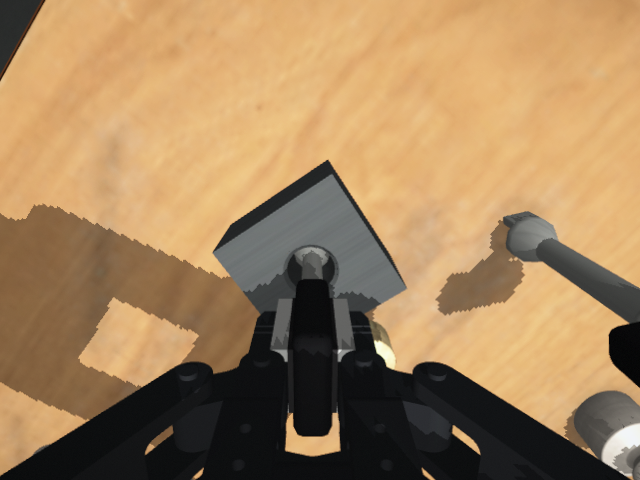

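View pics/s4.png

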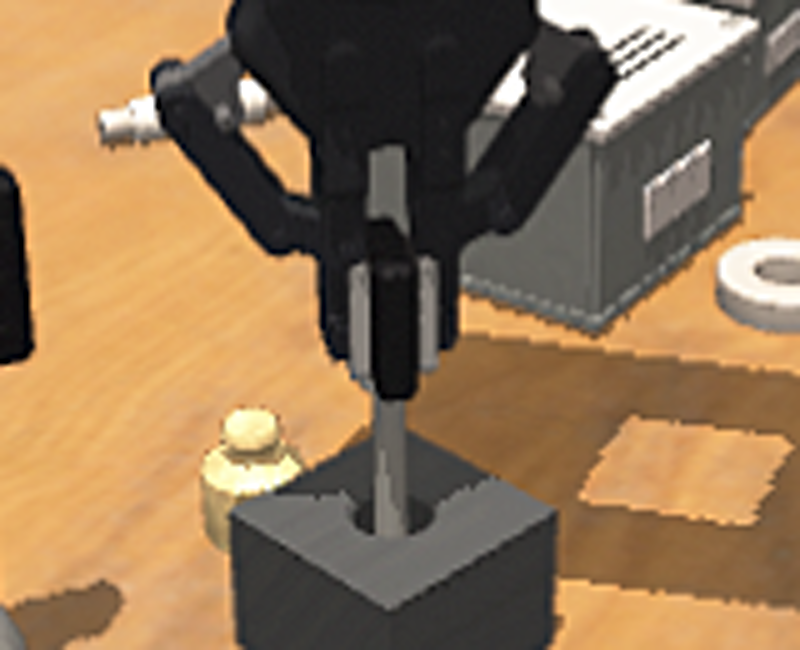

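>>> drive_tool([
  {"slide":[0,0,-0.2],"delta_rot":[0,0,0],"hand":0},
  {"slide":[0,0,-0.5],"delta_rot":[0,0,0],"hand":0},
  {"slide":[0,0,-0.6],"delta_rot":[0,0,0],"hand":0},
  {"slide":[0,0,-0.6],"delta_rot":[0,0,0],"hand":0},
  {"slide":[0,0,-0.6],"delta_rot":[0,0,0],"hand":0},
])

```text
time_s: 5.38
eef_pos: [0.5021, 0.1611, 0.2279]
eef_rot: [-0.0, 0.427, 0.904, -0.0]
wrist_force: [0.7, -0.2, -1.4]
opening: 0.136
```

Run:
```python
from h import *
c=ctrl.camera("wrist")
cv2.imwrite("pics/w5.png",c["frame"][:,:,::-1])
s=ctrl.camera("side");crop(s,230,120,160,200,3,"pics/s5.png")
np.savez("s5.npz",**s);np.savez("w5.npz",**c)
plan([.5786,-.1012,.225],38); rows([.5786,-.1012,.225],38,10)
```

```text
t 5.47 pos [0.5045 0.1613 0.2307] toolx 129.46 tilt z [ 6.7e-03  7.0e-04 -1.0e+00] F [ 0.7  0.5 -0.8] op 0.129 q6 -0.6
total slide frac (at present axes) [-4.996 -2.193  0.121] mm [-249.8 -109.7    6. ] rotvec frac [ 2.300e-03 -5.000e-04  5.081e-01] deg -91.46
t 5.47 from [0.5045 0.1613 0.2307] a 129.46 turn -91.46
[-0.5, -0.219, 0.011] 0.0508
[-0.528, -0.137, 0.011] 0.0508
[-0.543, -0.051, 0.011] 0.0508
[-0.544, 0.036, 0.011] 0.0508
[-0.532, 0.122, 0.011] 0.0508
[-0.506, 0.205, 0.011] 0.0508
[-0.467, 0.283, 0.011] 0.0508
[-0.416, 0.353, 0.011] 0.0508
[-0.355, 0.415, 0.011] 0.0508
[-0.284, 0.466, 0.011] 0.0508
```

View pics/w5.png

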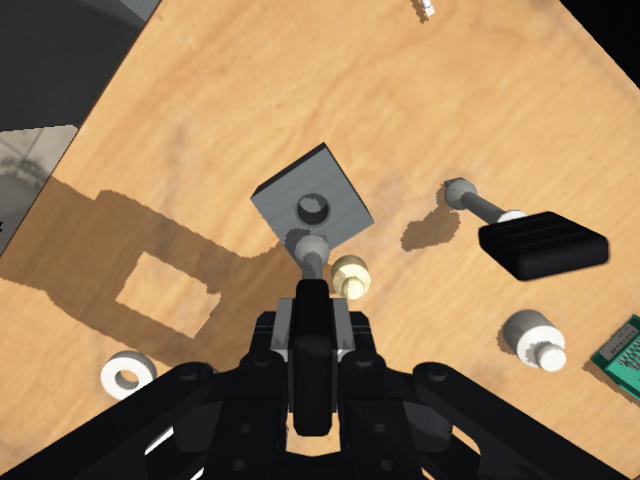

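View pics/s5.png

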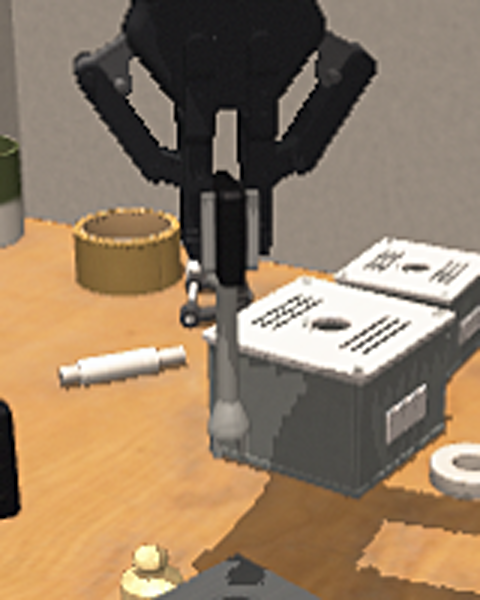

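>>> drive_tool([
  {"slide":[-0.5,-0.219,0],"delta_rot":[0,0,0.051],"hand":0},
  {"slide":[-0.528,-0.137,0],"delta_rot":[0,0,0.051],"hand":0},
  {"slide":[-0.543,-0.051,0],"delta_rot":[0,0,0.051],"hand":0},
  {"slide":[-0.544,0.036,0],"delta_rot":[0,0,0.051],"hand":0},
  {"slide":[-0.532,0.122,0],"delta_rot":[0,0,0.051],"hand":0},
])

```text
time_s: 6.1
eef_pos: [0.5388, 0.029, 0.2254]
eef_rot: [-0.001, 0.748, 0.664, -0.001]
wrist_force: [0.2, -0.3, -0.8]
opening: 0.129
```

>>> drive_tool([
  {"slide":[-0.506,0.205,0],"delta_rot":[0,0,0.051],"hand":0},
  {"slide":[-0.467,0.283,0],"delta_rot":[0,0,0.051],"hand":0},
  {"slide":[-0.416,0.353,0],"delta_rot":[0,0,0.051],"hand":0},
  {"slide":[-0.355,0.415,0],"delta_rot":[0,0,0.051],"hand":0},
  {"slide":[-0.284,0.466,0.1],"delta_rot":[0,0,0.051],"hand":0},
])

```text
time_s: 6.72
eef_pos: [0.5757, -0.1024, 0.2207]
eef_rot: [-0.0, 0.947, 0.32, -0.0]
wrist_force: [-0.2, 0.7, -1.6]
opening: 0.137
```

Run:
```python
from h import *
for i in range(4): ctrl.camera("wrist")
plan([.5786,-.1012,.210],38)
```

```text
t 6.92 pos [ 0.5752 -0.1016  0.2204] toolx 37.7 tilt z [-0.0022  0.0013 -1.    ] F [ 0.2  0.5 -1. ] op 0.137 q6 0.53
total slide frac (at present axes) [0.059 0.036 0.208] mm [ 3.   1.8 10.4] rotvec frac [-0.0008  0.0003 -0.0016] deg 0.3
```

>>> drive_tool([
  {"slide":[0.03,0.02,0.1],"delta_rot":[0,0,0],"hand":0},
  {"slide":[0.03,0.016,0.15],"delta_rot":[0,0,0],"hand":0},
  {"slide":[0,0,0.15],"delta_rot":[0,0,0],"hand":0},
  {"slide":[0,0,0],"delta_rot":[0,0,0],"hand":0},
  {"slide":[0,0,0],"delta_rot":[0,0,0],"hand":0},
])

```text
time_s: 7.55
eef_pos: [0.5794, -0.1013, 0.2018]
eef_rot: [0.0, 0.946, 0.323, 0.0]
wrist_force: [-0.1, -0.2, -0.6]
opening: 0.134
```

Run:
```python
from h import *
plan([.5786,-.1012,.2],38)
t=ctrl.camera("top");s=ctrl.camera("side");w=ctrl.camera("wrist")
for n,c in zip("tsw",(t,s,w)): np.savez(f"{n}6.npz",**c)
plan([.5786,-.1012,.2],38)
crop(t,300,170,90,100,6,"pics/t6.png");crop(s,300,160,110,120,5,"pics/s6.png");crop(w,230,80,170,200,3,"pics/w6.png")
```

```text
t 7.55 pos [ 0.5794 -0.1013  0.2018] toolx 37.66 tilt z [ 0.  0. -1.] F [-0.1 -0.2 -0.6] op 0.134 q6 0.54
total slide frac (at present axes) [-0.012 -0.011  0.037] mm [-0.6 -0.6  1.8] rotvec frac [ 0.     -0.     -0.0019] deg 0.34
t 7.7 pos [ 0.5796 -0.1014  0.2022] toolx 37.65 tilt z [ 6.e-04 -2.e-04 -1.e+00] F [-0.2  0.5 -0.7] op 0.132 q6 0.54
total slide frac (at present axes) [-0.013 -0.016  0.043] mm [-0.6 -0.8  2.2] rotvec frac [ 0.0002 -0.0001 -0.0019] deg 0.35
```

View pics/t6.png

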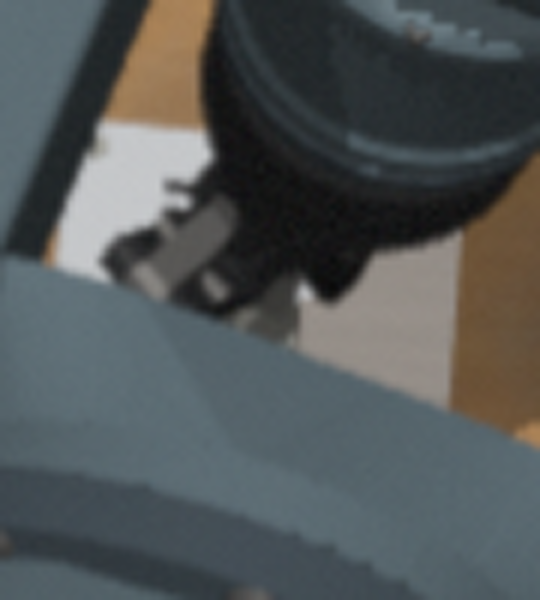

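View pics/s6.png

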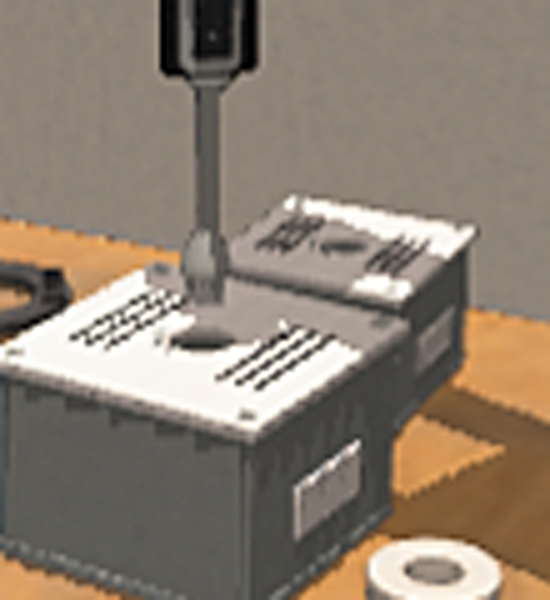

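View pics/w6.png

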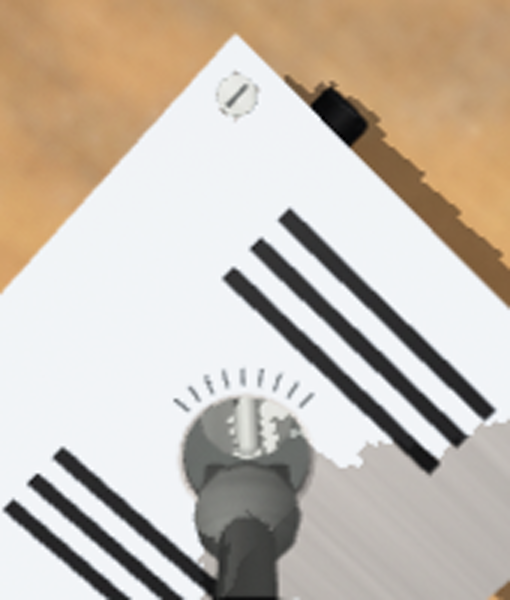

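Run:
```python
from h import *
s=dict(np.load("s6.npz"));w=dict(np.load("w6.npz"))
tip=np.array([.5796,-.1014,.2022-.0947])
Sx=lambda x,y:(300+x/5-.4,160+y/5-.4);Wx=lambda x,y:(230+x/3-.4,80+y/3-.4)
def fs(c,X,i):
    p=proj(c,X); return ((p+.4-([300,160] if i else [230,80]))*(5 if i else 3)).round(0)
print("tip in side crop",fs(s,tip,1),"head ctr",fs(s,tip+[0,0,.02],1),"handle bottom",fs(s,tip+[0,0,.09],1),"hole",fs(s,[.5786,-.1012,.09],1))
print("tip in wrist crop",fs(w,tip,0),"head z+.02",fs(w,tip+[0,0,.02],0),"hole",fs(w,[.5786,-.1012,.09],0))
print("hole from wrist",onz(w,Wx(247.5,457),.09),"side",onz(s,Sx(200,338),.09))
```

```text
tip in side crop [199. 298.] head ctr [199. 250.] handle bottom [202.  75.] hole [200. 340.]
tip in wrist crop [251. 486.] head z+.02 [251. 520.] hole [247. 462.]
hole from wrist [ 0.57956151 -0.10060039  0.09      ] side [ 0.57945146 -0.10287147  0.09      ]
```

Run:
```python
from h import *
s=dict(np.load("s6.npz"));w=dict(np.load("w6.npz"))
r=np.radians(37.66);R2=np.c_[[np.cos(r),np.sin(r),0],[np.sin(r),-np.cos(r),0],[0,0,-1]]
im={}
for off,col in ((0,(0,0,255)),(-.0025,(0,200,0))):
  base=np.array([.5796,-.1014,.2022-.0947])+R2@[off,0,0]
  segs=[]
  for sy in (1,-1):
    ys=[4.25*sy,8.25*sy]
    segs.append([(x,y,0) for x,y in ((-6,ys[0]),(6,ys[0]),(6,ys[1]),(-6,ys[1]),(-6,ys[0]))])
  segs.append([(10*np.cos(a),10*np.sin(a),11) for a in np.linspace(0,6.283,25)])
  for z in (50,80):segs.append([(5*np.cos(a),5*np.sin(a),z) for a in np.linspace(0,6.283,25)])
  for n,c,(x0,y0,ww,hh,sc) in (("w",w,(260,200,90,100,7)),("s",s,(320,165,50,80,8))):
    if n not in im: im[n]=cv2.resize(np.ascontiguousarray(c["frame"][y0:y0+hh,x0:x0+ww,::-1]),None,fx=sc,fy=sc,interpolation=cv2.INTER_CUBIC)
    for sg in segs:
      P=[base+R2@(np.array([x,y,0])/1000)+[0,0,z/1000] for x,y,z in sg]
      q=np.array([((proj(c,p)+.5-[x0,y0])*sc) for p in P]).astype(int)
      cv2.polylines(im[n],[q.reshape(-1,1,2)],False,col,1)
H=max(i.shape[0] for i in im.values())
cv2.imwrite("pics/ov.png",np.hstack([cv2.copyMakeBorder(im[k],0,700-im[k].shape[0] if im[k].shape[0]<700 else 0,0,0,0)[:600] for k in im])[:,:800])
```

```text
(no output)
```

View pics/ov.png

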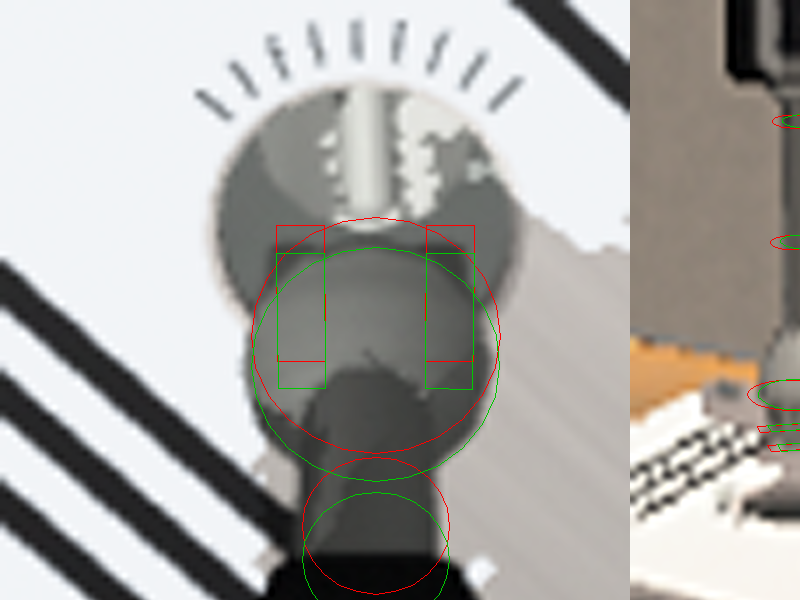

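>>> drive_tool([
  {"slide":[0.026,0,0],"delta_rot":[0,0,0],"hand":0},
  {"slide":[0.026,0,0],"delta_rot":[0,0,0],"hand":0},
  {"slide":[0,0,0.08],"delta_rot":[0,0,0],"hand":0},
  {"slide":[0,0,0.08],"delta_rot":[0,0,0],"hand":0},
  {"slide":[0,0,0],"delta_rot":[0,0,0],"hand":0},
])

```text
time_s: 8.32
eef_pos: [0.581, -0.0996, 0.193]
eef_rot: [-0.0, 0.947, 0.323, -0.001]
wrist_force: [0.4, -0.3, -0.6]
opening: 0.128
```

```bash
cat > look.py <<'E'
from h import *
import sys
n=sys.argv[1]
s=ctrl.camera("side");w=ctrl.camera("wrist");plan([.58,-.1,.19],38)
np.savez(f"s{n}.npz",**s);np.savez(f"w{n}.npz",**w)
a=cv2.resize(s["frame"][160:280,300:400,::-1],None,fx=5,fy=5,interpolation=cv2.INTER_CUBIC)[:600,:400]
b=cv2.resize(w["frame"][200:320,272:352,::-1],None,fx=5,fy=5,interpolation=cv2.INTER_CUBIC)
cv2.imwrite(f"pics/look{n}.png",np.hstack([a,b]))
E
python3 look.py 7
```

```text
t 8.43 pos [ 0.5814 -0.0998  0.1936] toolx 37.65 tilt z [-3.e-04  1.e-04 -1.e+00] F [ 0.1  0.3 -1.7] op 0.137 q6 0.54
total slide frac (at present axes) [-0.025 -0.013  0.073] mm [-1.2 -0.7  3.6] rotvec frac [-0.0001  0.0001 -0.0019] deg 0.35
```

View pics/look7.png

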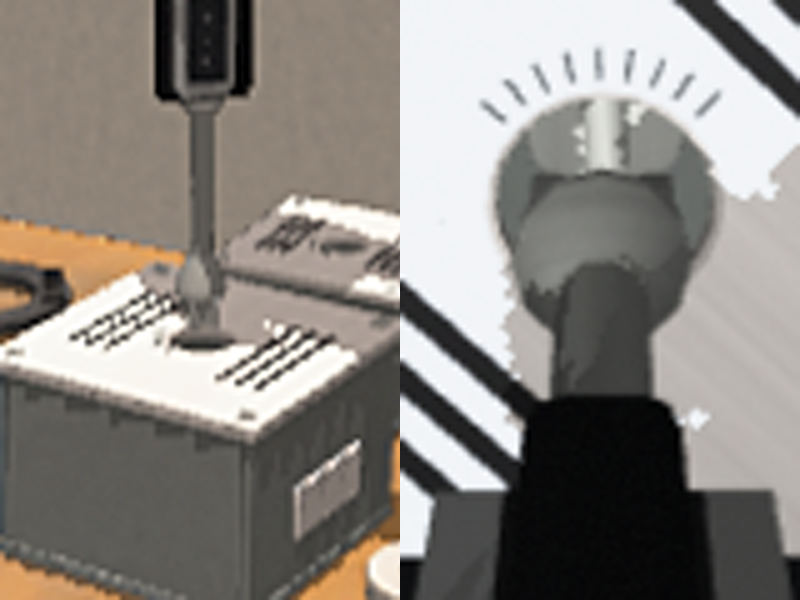

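>>> drive_tool([
  {"slide":[0.02,0.01,0],"delta_rot":[0,0,0],"hand":0},
  {"slide":[0,0,0.1],"delta_rot":[0,0,0],"hand":0},
  {"slide":[0,0,0.1],"delta_rot":[0,0,0],"hand":0},
  {"slide":[0,0,0.1],"delta_rot":[0,0,0],"hand":0},
  {"slide":[0,0,0.08],"delta_rot":[0,0,0],"hand":0},
])

```text
time_s: 9.05
eef_pos: [0.5824, -0.0995, 0.1742]
eef_rot: [-0.0, 0.947, 0.323, -0.0]
wrist_force: [0.3, -0.1, -0.8]
opening: 0.13
```

```bash
python3 look.py 8
```

```text
t 9.15 pos [ 0.5822 -0.0994  0.174 ] toolx 37.65 tilt z [-1.1e-03  5.0e-04 -1.0e+00] F [ 0.3  0.3 -1.7] op 0.129 q6 0.54
total slide frac (at present axes) [-0.042 -0.017 -0.32 ] mm [ -2.1  -0.9 -16. ] rotvec frac [-0.0003  0.0002 -0.0019] deg 0.35
```

View pics/look8.png

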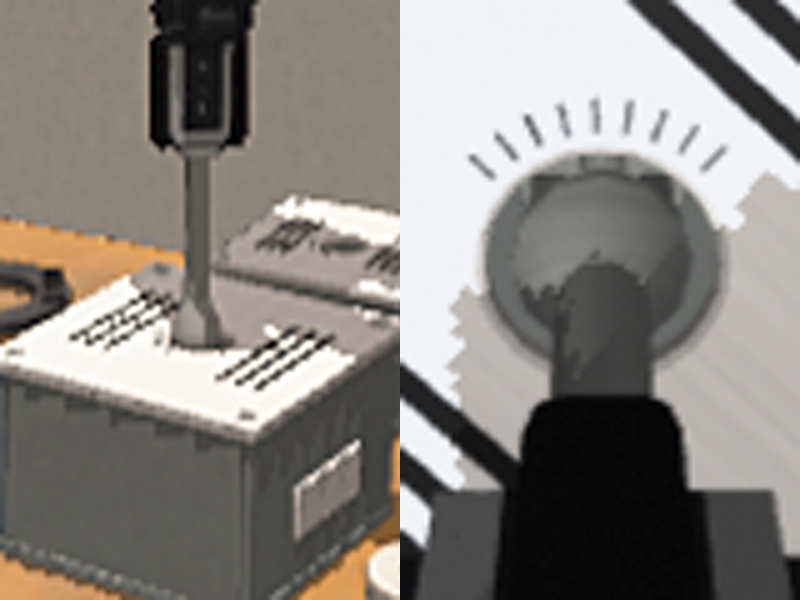

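>>> drive_tool([
  {"slide":[0,0,0.04],"delta_rot":[0,0,0],"hand":0},
  {"slide":[0,0,0.04],"delta_rot":[0,0,0],"hand":0},
  {"slide":[0,0,0.03],"delta_rot":[0,0,0],"hand":0},
  {"slide":[0,0,0.03],"delta_rot":[0,0,0],"hand":0},
  {"slide":[0,0,0.03],"delta_rot":[0,0,0],"hand":0},
])

```text
time_s: 9.78
eef_pos: [0.5826, -0.0995, 0.1662]
eef_rot: [0.0, 0.946, 0.323, 0.0]
wrist_force: [-1.0, -0.5, -1.2]
opening: 0.132
```

>>> drive_tool([
  {"slide":[0,0,0.03],"delta_rot":[0,0,0],"hand":0},
  {"slide":[0,0,0.03],"delta_rot":[0,0,0],"hand":0},
  {"slide":[0,0,0.02],"delta_rot":[0,0,0],"hand":0},
  {"slide":[0,0,0.02],"delta_rot":[0,0,0],"hand":0},
  {"slide":[0,0,0.0],"delta_rot":[0,0,0],"hand":0},
])

```text
time_s: 10.4
eef_pos: [0.5825, -0.0995, 0.1612]
eef_rot: [-0.0, 0.946, 0.323, -0.0]
wrist_force: [0.6, 0.4, -0.9]
opening: 0.134
```

>>> drive_tool([
  {"slide":[0,0,0.03],"delta_rot":[0,0,0],"hand":0},
  {"slide":[0,0,0.03],"delta_rot":[0,0,0],"hand":0},
  {"slide":[0,0,0.03],"delta_rot":[0,0,0],"hand":0},
  {"slide":[0,0,0.02],"delta_rot":[0,0,0],"hand":0},
  {"slide":[0,0,0.0],"delta_rot":[0,0,0],"hand":0},
])

```text
time_s: 11.02
eef_pos: [0.5825, -0.0995, 0.1557]
eef_rot: [-0.0, 0.947, 0.323, -0.0]
wrist_force: [-0.4, 0.8, -1.1]
opening: 0.133
```

>>> drive_tool([
  {"slide":[0,0,0.03],"delta_rot":[0,0,0],"hand":0},
  {"slide":[0,0,0.03],"delta_rot":[0,0,0],"hand":0},
  {"slide":[0,0,0.02],"delta_rot":[0,0,0],"hand":0},
  {"slide":[0,0,0.02],"delta_rot":[0,0,0],"hand":0},
  {"slide":[0,0,0.0],"delta_rot":[0,0,0],"hand":0},
])

```text
time_s: 11.65
eef_pos: [0.5825, -0.0995, 0.1507]
eef_rot: [-0.0, 0.946, 0.323, -0.0]
wrist_force: [0.6, 0.1, -0.7]
opening: 0.131
```

>>> drive_tool([
  {"slide":[0,0,0.03],"delta_rot":[0,0,0],"hand":0},
  {"slide":[0,0,0.03],"delta_rot":[0,0,0],"hand":0},
  {"slide":[0,0,0.02],"delta_rot":[0,0,0],"hand":0},
  {"slide":[0,0,0.02],"delta_rot":[0,0,0],"hand":0},
  {"slide":[0,0,0.0],"delta_rot":[0,0,0],"hand":0},
])

```text
time_s: 12.28
eef_pos: [0.5826, -0.0995, 0.1459]
eef_rot: [0.0, 0.947, 0.323, 0.0]
wrist_force: [-0.2, -0.0, 0.5]
opening: 0.136
```

```bash
python3 look.py 9
```

```text
t 12.38 pos [ 0.5826 -0.0995  0.1459] toolx 37.65 tilt z [ 1.e-04  0.e+00 -1.e+00] F [-0.4  0.6  0.4] op 0.134 q6 0.54
total slide frac (at present axes) [-0.046 -0.024 -0.881] mm [ -2.3  -1.2 -44.1] rotvec frac [ 0.     -0.     -0.0019] deg 0.35
```

View pics/look9.png

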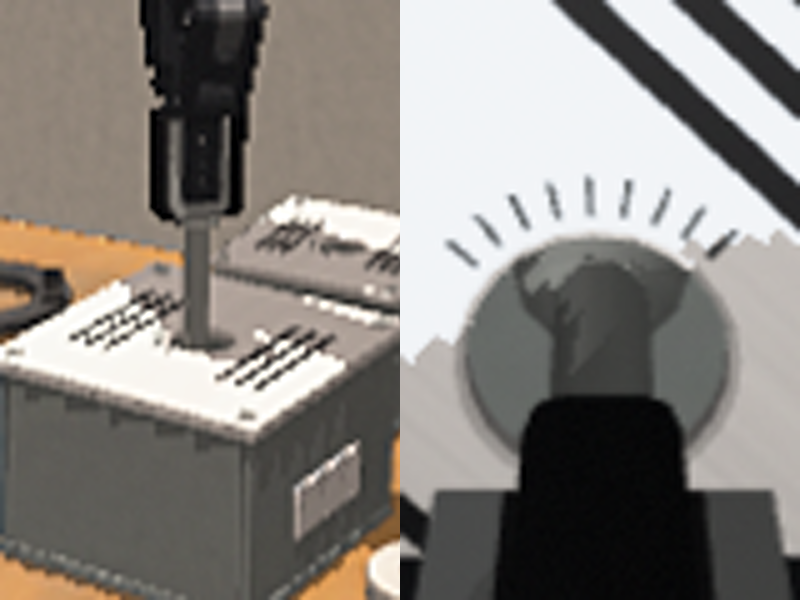

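>>> drive_tool([
  {"slide":[0,0,0.02],"delta_rot":[0,0,0],"hand":0},
  {"slide":[0,0,0.02],"delta_rot":[0,0,0],"hand":0},
  {"slide":[0,0,0],"delta_rot":[0,0,0],"hand":0},
  {"slide":[0,0,0],"delta_rot":[0,0,0],"hand":0},
  {"slide":[0,0,0.0],"delta_rot":[0,0,0],"hand":0},
])

```text
time_s: 13.0
eef_pos: [0.5826, -0.0996, 0.144]
eef_rot: [0.0, 0.947, 0.323, 0.0]
wrist_force: [-0.8, 0.3, 2.4]
opening: 0.13
```

Run:
```python
from h import *
for i in range(4): 
    ctrl.camera("wrist");o=ctrl.get_obs();print(o["time_s"],o["eef_pos"].round(4),o["wrist_force"].round(1),o["torque"].round(3))
```

```text
13.05 [ 0.5826 -0.0995  0.1439] [-0.9 -0.2  3.3] [0.112 0.251 0.019]
13.1 [ 0.5826 -0.0996  0.1439] [-0.2  0.5  2.2] [ 0.142  0.202 -0.032]
13.15 [ 0.5826 -0.0996  0.1439] [-0.2  1.1  3.4] [0.098 0.187 0.005]
13.2 [ 0.5826 -0.0996  0.1439] [-0.7  1.6  3.4] [0.135 0.268 0.05 ]
```

>>> drive_tool([
  {"slide":[0,0.005,0],"delta_rot":[0,0,0.0278],"hand":0},
  {"slide":[0,0.005,0],"delta_rot":[0,0,0.0278],"hand":0},
  {"slide":[0,0.005,0],"delta_rot":[0,0,0.0278],"hand":0},
  {"slide":[0,0.005,0],"delta_rot":[0,0,0.0278],"hand":0},
  {"slide":[0,0,0],"delta_rot":[0,0,0],"hand":0},
])

```text
time_s: 13.82
eef_pos: [0.5828, -0.1004, 0.1437]
eef_rot: [-0.0, 0.988, 0.154, -0.0]
wrist_force: [-2.1, 0.0, 2.6]
opening: 0.134
```

```bash
cat > rd.py <<'E'
from h import *
L=[];T=[]
for i in range(5): 
    ctrl.camera("wrist");o=ctrl.get_obs();L.append(o["wrist_force"]);T.append(o["torque"])
print("F",np.mean(L,0).round(2),"T",np.mean(T,0).round(3)); plan([.58,-.1,.14],-6)
E
python3 rd.py; python3 look.py 10
```

```text
F [-2.36  0.85  3.43] T [0.132 0.597 0.011]
t 14.07 pos [ 0.5828 -0.1004  0.1437] toolx 17.69 tilt z [-6.e-04  1.e-04 -1.e+00] F [-2.4  1.1  3.6] op 0.133 q6 0.89
total slide frac (at present axes) [-0.052 -0.024  0.074] mm [-2.6 -1.2  3.7] rotvec frac [-1.000e-04  2.000e-04  1.316e-01] deg -23.69
t 14.18 pos [ 0.5829 -0.1004  0.1437] toolx 17.67 tilt z [-5.e-04  1.e-04 -1.e+00] F [-2.8  0.6  3.7] op 0.136 q6 0.89
total slide frac (at present axes) [-0.053 -0.024 -0.926] mm [ -2.6  -1.2 -46.3] rotvec frac [-1.00e-04  1.00e-04 -1.13e-01] deg 20.33
```

View pics/look10.png

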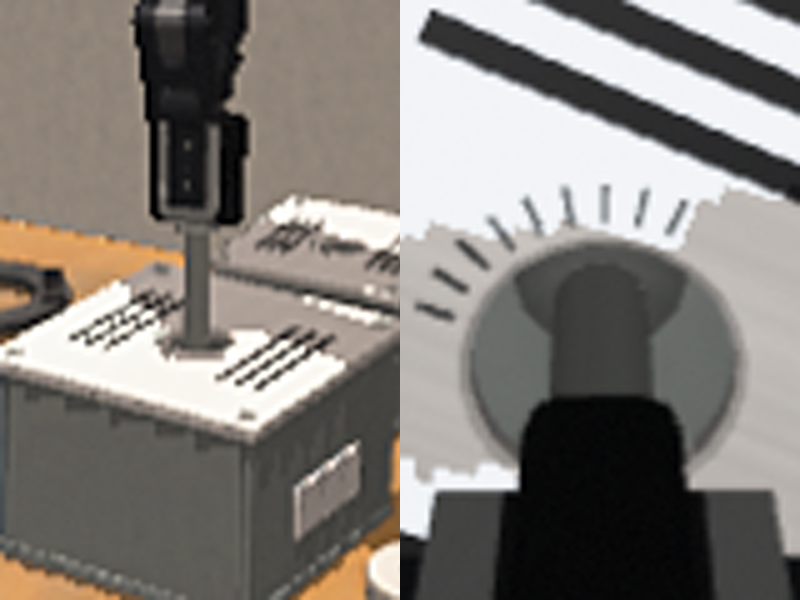

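>>> drive_tool([
  {"slide":[0,0.005,0],"delta_rot":[0,0,0.0278],"hand":0},
  {"slide":[0,0.005,0],"delta_rot":[0,0,0.0278],"hand":0},
  {"slide":[0,0.005,0],"delta_rot":[0,0,0.0278],"hand":0},
  {"slide":[0,0,0],"delta_rot":[0,0,0],"hand":0},
  {"slide":[0,0,0],"delta_rot":[0,0,0],"hand":0},
])

```text
time_s: 14.8
eef_pos: [0.5831, -0.1012, 0.1437]
eef_rot: [0.0, 1.0, 0.024, -0.0]
wrist_force: [-3.0, 0.7, 3.0]
opening: 0.13
```

```bash
python3 rd.py
```

```text
F [-2.32  0.17  3.19] T [-0.012  0.731  0.016]
t 15.05 pos [ 0.5832 -0.1012  0.1438] toolx 2.65 tilt z [-1.e-04 -1.e-04 -1.e+00] F [-3.  -0.6  3.2] op 0.132 q6 1.15
total slide frac (at present axes) [-0.062 -0.026  0.076] mm [-3.1 -1.3  3.8] rotvec frac [0.     0.     0.0481] deg -8.65
```

>>> drive_tool([
  {"slide":[0,0.003,0],"delta_rot":[0,0,0.0167],"hand":0},
  {"slide":[0,0.003,0],"delta_rot":[0,0,0.0167],"hand":0},
  {"slide":[0,0,0],"delta_rot":[0,0,0],"hand":0},
  {"slide":[0,0,0],"delta_rot":[0,0,0],"hand":0},
  {"slide":[0,0,0],"delta_rot":[0,0,0],"hand":0},
])

```text
time_s: 15.68
eef_pos: [0.5832, -0.1015, 0.1438]
eef_rot: [0.0, 1.0, -0.029, -0.0]
wrist_force: [-3.6, -0.6, 3.4]
opening: 0.134
```

```bash
python3 rd.py
```

```text
F [-3.26 -0.15  3.4 ] T [-0.14   0.763  0.011]
t 15.93 pos [ 0.5832 -0.1015  0.1438] toolx -3.38 tilt z [-1.e-04 -1.e-04 -1.e+00] F [-3.8  0.2  2.9] op 0.135 q6 1.26
total slide frac (at present axes) [-0.066 -0.026  0.076] mm [-3.3 -1.3  3.8] rotvec frac [0.     0.     0.0146] deg -2.62
```

>>> drive_tool([
  {"slide":[0,0.003,0],"delta_rot":[0,0,0.0139],"hand":0},
  {"slide":[0,0.003,0],"delta_rot":[0,0,0.0139],"hand":0},
  {"slide":[0,0,0],"delta_rot":[0,0,0],"hand":0},
  {"slide":[0,0,0],"delta_rot":[0,0,0],"hand":0},
  {"slide":[0,0,0],"delta_rot":[0,0,0],"hand":0},
])

```text
time_s: 16.55
eef_pos: [0.5832, -0.1017, 0.1438]
eef_rot: [0.0, 0.997, -0.073, 0.0]
wrist_force: [-2.9, -0.8, 3.1]
opening: 0.134
```

```bash
python3 rd.py
```

```text
F [-2.81 -0.57  3.3 ] T [-0.209  0.792  0.015]
t 16.8 pos [ 0.5832 -0.1017  0.1438] toolx -8.39 tilt z [ 0. -0. -1.] F [-3.3 -1.   3.7] op 0.133 q6 1.34
total slide frac (at present axes) [-0.068 -0.025  0.076] mm [-3.4 -1.3  3.8] rotvec frac [ 0.     -0.     -0.0133] deg 2.39
```

>>> drive_tool([
  {"slide":[0,0.003,0],"delta_rot":[0,0,0.0139],"hand":0},
  {"slide":[0,0.003,0],"delta_rot":[0,0,0.0139],"hand":0},
  {"slide":[0,0,0],"delta_rot":[0,0,0],"hand":0},
  {"slide":[0,0,0],"delta_rot":[0,0,0],"hand":0},
  {"slide":[0,0,0],"delta_rot":[0,0,0],"hand":0},
])

```text
time_s: 17.42
eef_pos: [0.5831, -0.1021, 0.1438]
eef_rot: [0.0, 0.993, -0.116, 0.0]
wrist_force: [-3.3, -1.2, 3.0]
opening: 0.132
```

```bash
python3 rd.py
```

```text
F [-2.91 -1.19  3.15] T [-0.234  0.774  0.046]
t 17.68 pos [ 0.5831 -0.102   0.1438] toolx -13.39 tilt z [-0. -0. -1.] F [-3.1 -1.5  2.7] op 0.13 q6 1.43
total slide frac (at present axes) [-0.07  -0.025  0.075] mm [-3.5 -1.3  3.8] rotvec frac [ 0.      0.     -0.0411] deg 7.39
```

>>> drive_tool([
  {"slide":[0,0.002,0],"delta_rot":[0,0,0.011],"hand":0},
  {"slide":[0,0.002,0],"delta_rot":[0,0,0.011],"hand":0},
  {"slide":[0,0,0],"delta_rot":[0,0,0],"hand":0},
  {"slide":[0,0,0],"delta_rot":[0,0,0],"hand":0},
  {"slide":[0,0,0],"delta_rot":[0,0,0],"hand":0},
])

```text
time_s: 18.3
eef_pos: [0.5831, -0.1023, 0.1438]
eef_rot: [0.0, 0.989, -0.151, 0.0]
wrist_force: [-3.8, -1.1, 3.8]
opening: 0.136
```

```bash
python3 rd.py
```

```text
F [-2.88 -1.38  3.69] T [-0.327  0.785  0.002]
t 18.55 pos [ 0.5831 -0.1022  0.1438] toolx -17.35 tilt z [ 1.e-04 -1.e-04 -1.e+00] F [-3.1 -1.5  4. ] op 0.134 q6 1.5
total slide frac (at present axes) [-0.073 -0.024  0.076] mm [-3.6 -1.2  3.8] rotvec frac [ 0.     -0.     -0.0631] deg 11.35
```

>>> drive_tool([
  {"slide":[0,0,-0.1],"delta_rot":[0,0,0],"hand":0},
  {"slide":[0,0,-0.2],"delta_rot":[0,0,0],"hand":0},
  {"slide":[0,0,-0.25],"delta_rot":[0,0,0],"hand":0},
  {"slide":[0,0,-0.25],"delta_rot":[0,0,0],"hand":0},
  {"slide":[0,0,-0.25],"delta_rot":[0,0,0],"hand":0},
])

```text
time_s: 19.18
eef_pos: [0.5834, -0.1022, 0.1976]
eef_rot: [-0.0, 0.989, -0.151, 0.0]
wrist_force: [0.2, 0.5, -1.7]
opening: 0.133
```

```bash
python3 look.py 11
```

```text
t 19.27 pos [ 0.5843 -0.1026  0.1987] toolx -17.35 tilt z [ 0.0036 -0.0013 -1.    ] F [-0.5 -0.4 -0.2] op 0.129 q6 1.5
total slide frac (at present axes) [-0.098 -0.024  0.173] mm [-4.9 -1.2  8.7] rotvec frac [ 0.0006 -0.0011 -0.3075] deg 55.35
```

View pics/look11.png

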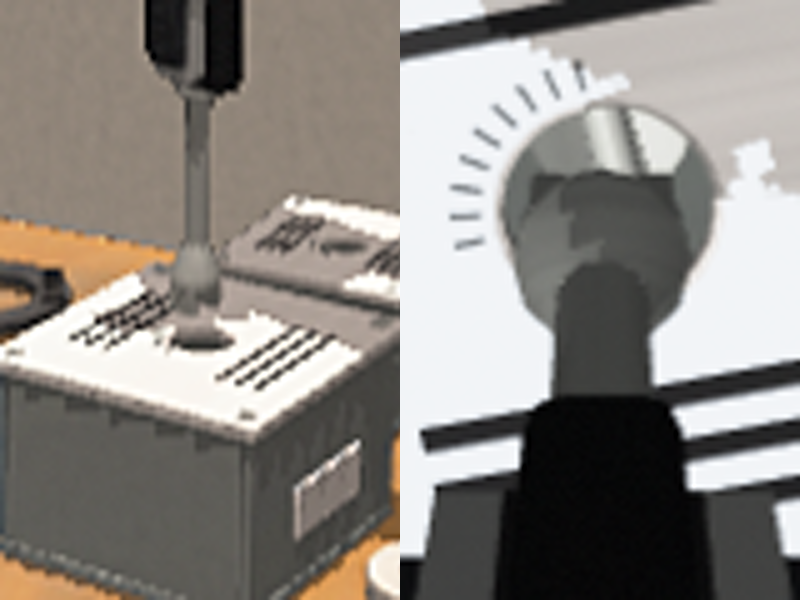

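Run:
```python
from h import *
for i in range(3): ctrl.camera("wrist")
c=ctrl.camera("wrist");np.savez("w12.npz",**c);plan([.58,-.1,.19],-25)
im=cv2.resize(c["frame"][215:245,285:345,::-1],None,fx=13,fy=13,interpolation=cv2.INTER_CUBIC);cv2.imwrite("pics/w12.png",im)
```

```text
t 19.48 pos [ 0.5827 -0.1021  0.1957] toolx -17.36 tilt z [-9.e-04  4.e-04 -1.e+00] F [-0.  -0.2 -0.7] op 0.135 q6 1.5
total slide frac (at present axes) [-0.064 -0.024  0.115] mm [-3.2 -1.2  5.7] rotvec frac [-0.      0.0003  0.0425] deg -7.64
```

View pics/w12.png

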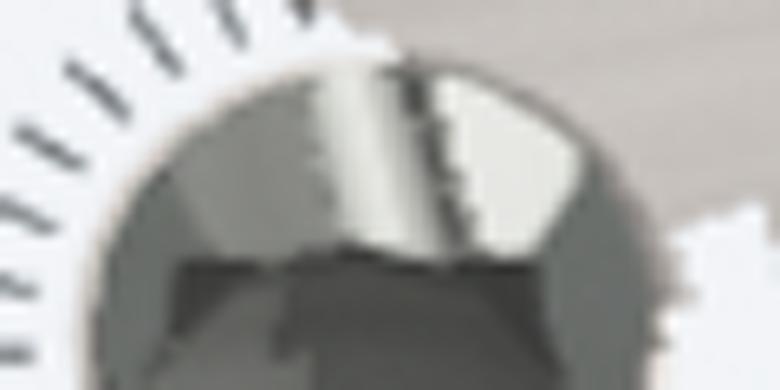

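Run:
```python
from h import *
c=dict(np.load("w12.npz"))
W=lambda x,y:(285+x/13-.4,215+y/13-.4)
for z in (.05,.057):
  for A,B in (((315,90),(345,245)),((392,75),(447,245)),((355,82),(397,245))):
    a=onz(c,W(*A),z);b=onz(c,W(*B),z);print(z,np.degrees(np.arctan2(*(a-b)[[1,0]])).round(1))
# unit edges: slot line (422,440)-(800,370) in look crop5 offset (272,200) col-400
L=lambda x,y:(272+(x-400)/5-.4,200+y/5-.4)
c=dict(np.load("w11.npz"))
a=onz(c,L(422,438),.09);b=onz(c,L(800,368),.09);print("slot",np.degrees(np.arctan2(*(a-b)[[1,0]])))
```

```text
0.05 -6.9
0.05 0.1
0.05 -3.4
0.057 -6.9
0.057 0.1
0.057 -3.4
slot 84.08829048745275
```

>>> drive_tool([
  {"slide":[0,-0.006,0],"delta_rot":[0,0,-0.032],"hand":0},
  {"slide":[0,-0.006,0.1],"delta_rot":[0,0,-0.032],"hand":0},
  {"slide":[0,0,0.2],"delta_rot":[0,0,0],"hand":0},
  {"slide":[0,0,0.2],"delta_rot":[0,0,0],"hand":0},
  {"slide":[0,0,0.2],"delta_rot":[0,0,0],"hand":0},
])

```text
time_s: 20.1
eef_pos: [0.5829, -0.1015, 0.1601]
eef_rot: [-0.0, 0.999, -0.051, -0.0]
wrist_force: [-0.5, -0.2, -0.5]
opening: 0.132
```

>>> drive_tool([
  {"slide":[0,0,0.12],"delta_rot":[0,0,0],"hand":0},
  {"slide":[0,0,0.08],"delta_rot":[0,0,0],"hand":0},
  {"slide":[0,0,0.04],"delta_rot":[0,0,0],"hand":0},
  {"slide":[0,0,0.0],"delta_rot":[0,0,0],"hand":0},
  {"slide":[0,0,0],"delta_rot":[0,0,0],"hand":0},
])

```text
time_s: 20.72
eef_pos: [0.5835, -0.1017, 0.1497]
eef_rot: [0.0, 0.999, -0.051, 0.0]
wrist_force: [-0.5, 0.3, 0.2]
opening: 0.131
```

>>> drive_tool([
  {"slide":[0,0,0.04],"delta_rot":[0,0,0],"hand":0},
  {"slide":[0,0,0.04],"delta_rot":[0,0,0],"hand":0},
  {"slide":[0,0,0.03],"delta_rot":[0,0,0],"hand":0},
  {"slide":[0,0,0.0],"delta_rot":[0,0,0],"hand":0},
  {"slide":[0,0,0],"delta_rot":[0,0,0],"hand":0},
])

```text
time_s: 21.35
eef_pos: [0.5835, -0.1017, 0.1442]
eef_rot: [0.0, 0.999, -0.051, 0.0]
wrist_force: [-0.2, 0.2, 2.5]
opening: 0.133
```

```bash
python3 rd.py
```

```text
F [-0.06 -0.12  3.06] T [ 0.037  0.085 -0.005]
t 21.6 pos [ 0.5834 -0.1017  0.144 ] toolx -5.83 tilt z [ 4.e-04 -1.e-04 -1.e+00] F [-0.3 -0.1  2. ] op 0.13 q6 1.3
total slide frac (at present axes) [-0.071 -0.027  0.08 ] mm [-3.6 -1.3  4. ] rotvec frac [ 0.     -0.0001  0.0009] deg -0.17
```

Seated, no lateral load. Turn clockwise to −17.5° and watch.

>>> drive_tool([
  {"slide":[0,0.005,0],"delta_rot":[0,0,0.0278],"hand":0},
  {"slide":[0,0.004,0],"delta_rot":[0,0,0.022],"hand":0},
  {"slide":[0,0.002,0],"delta_rot":[0,0,0.0111],"hand":0},
  {"slide":[0,0,0],"delta_rot":[0,0,0],"hand":0},
  {"slide":[0,0,0],"delta_rot":[0,0,0],"hand":0},
])

```text
time_s: 22.22
eef_pos: [0.5834, -0.1023, 0.144]
eef_rot: [0.0, 0.989, -0.146, 0.0]
wrist_force: [0.3, 0.5, 3.7]
opening: 0.133
```

```bash
python3 rd.py
```

```text
F [ 0.23 -0.79  3.34] T [-0.194 -0.149  0.018]
t 22.48 pos [ 0.5833 -0.1023  0.1439] toolx -16.78 tilt z [ 4.e-04 -2.e-04 -1.e+00] F [ 1.  -0.1  3.8] op 0.13 q6 1.49
total slide frac (at present axes) [-0.076 -0.025  0.078] mm [-3.8 -1.2  3.9] rotvec frac [ 0.     -0.0001 -0.0599] deg 10.78
```

```bash
cat > rd.py <<'E'
from h import *
L=[];T=[];J=[]
for i in range(4): 
    ctrl.camera("wrist");o=ctrl.get_obs();L.append(o["wrist_force"]);T.append(o["torque"]);J.append(o["joint_efforts"][5])
p,R,o=tool();print(round(o["time_s"],2),"F",np.mean(L,0).round(2),"T",np.mean(T,0).round(3),"q6 eff",np.mean(J).round(4),np.std(J).round(4),"pos",p.round(4),"toolx",np.degrees(np.arctan2(R[1,0],R[0,0])).round(2))
E
python3 rd.py
```

```text
22.68 F [ 0.8  -1.08  3.52] T [-0.212 -0.218  0.018] q6 eff 0.0122 0.0009 pos [ 0.5833 -0.1023  0.1439] toolx -16.79
```

>>> drive_tool([
  {"slide":[0,0,0],"delta_rot":[0,0,0.0028],"hand":0},
  {"slide":[0,0.001,0],"delta_rot":[0,0,0.0028],"hand":0},
  {"slide":[0,0,0],"delta_rot":[0,0,0],"hand":0},
  {"slide":[0,0,0],"delta_rot":[0,0,0],"hand":0},
  {"slide":[0,0,0],"delta_rot":[0,0,0],"hand":0},
])

```text
time_s: 23.3
eef_pos: [0.5832, -0.1023, 0.1438]
eef_rot: [0.0, 0.988, -0.155, 0.0]
wrist_force: [1.7, -0.8, 3.1]
opening: 0.132
```

```bash
python3 rd.py
```

```text
23.5 F [ 1.35 -1.5   3.35] T [-0.317 -0.324  0.028] q6 eff 0.0365 0.0001 pos [ 0.5832 -0.1023  0.1438] toolx -17.8
```

>>> drive_tool([
  {"slide":[0,0,0],"delta_rot":[0,0,0.0028],"hand":0},
  {"slide":[0,0.001,0],"delta_rot":[0,0,0.0028],"hand":0},
  {"slide":[0,0,0],"delta_rot":[0,0,0],"hand":0},
  {"slide":[0,0,0],"delta_rot":[0,0,0],"hand":0},
  {"slide":[0,0,0],"delta_rot":[0,0,0],"hand":0},
])

```text
time_s: 24.12
eef_pos: [0.5832, -0.1023, 0.1438]
eef_rot: [0.0, 0.987, -0.163, 0.0]
wrist_force: [1.3, -1.4, 4.5]
opening: 0.133
```

```bash
python3 rd.py
```

```text
24.32 F [ 1.5  -1.85  3.48] T [-0.395 -0.377  0.064] q6 eff 0.0381 0.0001 pos [ 0.5832 -0.1023  0.1438] toolx -18.81
```

>>> drive_tool([
  {"slide":[0,0,0],"delta_rot":[0,0,0.0028],"hand":0},
  {"slide":[0,0.001,0],"delta_rot":[0,0,0.0028],"hand":0},
  {"slide":[0,0,0],"delta_rot":[0,0,0.0028],"hand":0},
  {"slide":[0,0,0],"delta_rot":[0,0,0],"hand":0},
  {"slide":[0,0,0],"delta_rot":[0,0,0],"hand":0},
])

```text
time_s: 24.95
eef_pos: [0.5831, -0.1023, 0.1438]
eef_rot: [0.0, 0.984, -0.176, -0.0]
wrist_force: [1.5, -1.0, 2.9]
opening: 0.131
```

```bash
python3 rd.py
```

```text
25.15 F [ 1.36 -1.87  3.45] T [-0.511 -0.37   0.043] q6 eff 0.0406 0.0003 pos [ 0.5831 -0.1024  0.1438] toolx -20.33
```

>>> drive_tool([
  {"slide":[0,0.001,0],"delta_rot":[0,0,0.0028],"hand":0},
  {"slide":[0,0.001,0],"delta_rot":[0,0,0.0028],"hand":0},
  {"slide":[0,0,0],"delta_rot":[0,0,0.0028],"hand":0},
  {"slide":[0,0,0],"delta_rot":[0,0,0],"hand":0},
  {"slide":[0,0,0],"delta_rot":[0,0,0],"hand":0},
])

```text
time_s: 25.78
eef_pos: [0.5831, -0.1024, 0.1438]
eef_rot: [-0.0, 0.982, -0.189, 0.0]
wrist_force: [1.1, -1.8, 3.5]
opening: 0.129
```

```bash
python3 rd.py
```

```text
25.98 F [ 2.11 -1.72  3.36] T [-0.487 -0.435  0.071] q6 eff 0.0629 0.0002 pos [ 0.5831 -0.1024  0.1438] toolx -21.84
```

>>> drive_tool([
  {"slide":[0,0.001,0],"delta_rot":[0,0,0.0028],"hand":0},
  {"slide":[0,0.001,0],"delta_rot":[0,0,0.0028],"hand":0},
  {"slide":[0,0,0],"delta_rot":[0,0,0.0028],"hand":0},
  {"slide":[0,0,0],"delta_rot":[0,0,0],"hand":0},
  {"slide":[0,0,0],"delta_rot":[0,0,0],"hand":0},
])

```text
time_s: 26.6
eef_pos: [0.5831, -0.1025, 0.1438]
eef_rot: [0.0, 0.979, -0.202, 0.0]
wrist_force: [1.9, -2.0, 3.1]
opening: 0.132
```

```bash
python3 rd.py
```

```text
26.8 F [ 1.79 -1.47  3.48] T [-0.447 -0.445  0.064] q6 eff 0.09 0.0002 pos [ 0.5831 -0.1025  0.1438] toolx -23.35
```

>>> drive_tool([
  {"slide":[0,-0.006,0],"delta_rot":[0,0,-0.03],"hand":0},
  {"slide":[0,-0.006,0],"delta_rot":[0,0,-0.035],"hand":0},
  {"slide":[0,0,0],"delta_rot":[0,0,0],"hand":0},
  {"slide":[0,0,-0.1],"delta_rot":[0,0,0],"hand":0},
  {"slide":[0,0,-0.1],"delta_rot":[0,0,0],"hand":0},
])

```text
time_s: 27.42
eef_pos: [0.5822, -0.1014, 0.153]
eef_rot: [-0.001, 0.995, -0.102, -0.001]
wrist_force: [0.2, -0.1, -1.6]
opening: 0.129
```

>>> drive_tool([
  {"slide":[0,0,-0.2],"delta_rot":[0,0,0],"hand":0},
  {"slide":[0,0,-0.2],"delta_rot":[0,0,0],"hand":0},
  {"slide":[0,0,-0.25],"delta_rot":[0,0,0],"hand":0},
  {"slide":[0,0,-0.2],"delta_rot":[0,0,0],"hand":0},
  {"slide":[0,0,0],"delta_rot":[0,0,0],"hand":0},
])

```text
time_s: 28.05
eef_pos: [0.584, -0.1022, 0.1977]
eef_rot: [0.0, 0.995, -0.102, 0.001]
wrist_force: [0.9, -0.1, -1.1]
opening: 0.131
```

Run:
```python
from h import *
for i in range(2): ctrl.camera("wrist")
c=ctrl.camera("wrist");np.savez("w13.npz",**c);plan([.5830,-.1,.235],-12)
im=cv2.resize(c["frame"][205:255,280:350,::-1],None,fx=11,fy=11,interpolation=cv2.INTER_CUBIC);cv2.imwrite("pics/w13.png",im)
```

```text
t 28.2 pos [ 0.5829 -0.1018  0.1959] toolx -11.65 tilt z [-7.e-04  3.e-04 -1.e+00] F [-0.1 -0.7 -2.1] op 0.132 q6 1.4
total slide frac (at present axes) [-0.007 -0.036 -0.783] mm [ -0.3  -1.8 -39.1] rotvec frac [-0.      0.0002  0.0019] deg -0.35
```

View pics/w13.png

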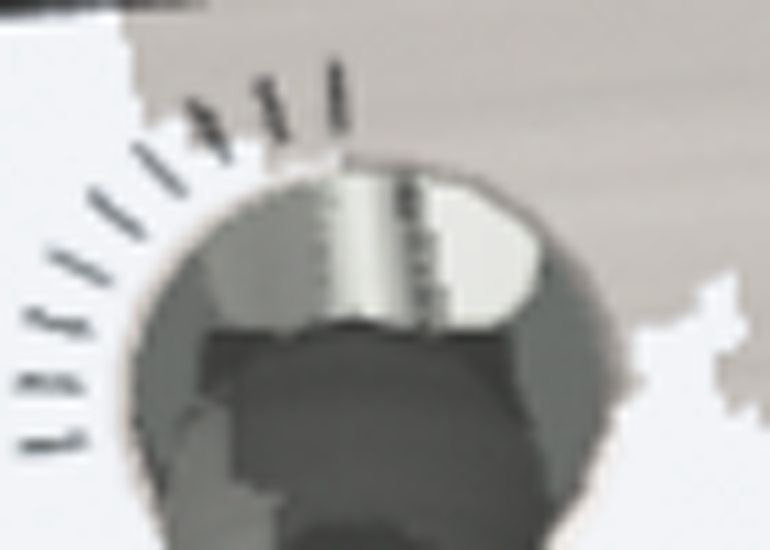

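```bash
python3 -c "
from h import *
rows([.5031,.1611,.235],129.4,15)"
```

```text
t 28.2 from [ 0.5829 -0.1018  0.1959] a -11.65 turn 141.05
[-0.175, -0.322, -0.052] -0.0522
[-0.12, -0.346, -0.052] -0.0522
[-0.062, -0.361, -0.052] -0.0522
[-0.002, -0.366, -0.052] -0.0522
[0.058, -0.362, -0.052] -0.0522
[0.116, -0.347, -0.052] -0.0522
[0.171, -0.324, -0.052] -0.0522
[0.222, -0.292, -0.052] -0.0522
[0.267, -0.251, -0.052] -0.0522
[0.304, -0.204, -0.052] -0.0522
[0.333, -0.152, -0.052] -0.0522
[0.354, -0.095, -0.052] -0.0522
[0.365, -0.036, -0.052] -0.0522
[0.366, 0.024, -0.052] -0.0522
[0.357, 0.083, -0.052] -0.0522
```

>>> drive_tool([
  {"slide":[-0.175,-0.322,-0.1],"delta_rot":[0,0,-0.0522],"hand":0},
  {"slide":[-0.12,-0.346,-0.1],"delta_rot":[0,0,-0.0522],"hand":0},
  {"slide":[-0.062,-0.361,-0.1],"delta_rot":[0,0,-0.0522],"hand":0},
  {"slide":[-0.002,-0.366,-0.1],"delta_rot":[0,0,-0.0522],"hand":0},
  {"slide":[0.058,-0.362,-0.1],"delta_rot":[0,0,-0.0522],"hand":0},
])

```text
time_s: 28.82
eef_pos: [0.5561, -0.0137, 0.2207]
eef_rot: [-0.0, 0.952, 0.306, -0.001]
wrist_force: [-0.0, 0.7, -0.4]
opening: 0.138
```

>>> drive_tool([
  {"slide":[0.116,-0.347,-0.1],"delta_rot":[0,0,-0.0522],"hand":0},
  {"slide":[0.171,-0.324,-0.1],"delta_rot":[0,0,-0.0522],"hand":0},
  {"slide":[0.222,-0.292,-0.05],"delta_rot":[0,0,-0.0522],"hand":0},
  {"slide":[0.267,-0.251,0],"delta_rot":[0,0,-0.0522],"hand":0},
  {"slide":[0.304,-0.204,0],"delta_rot":[0,0,-0.0522],"hand":0},
])

```text
time_s: 29.45
eef_pos: [0.5296, 0.0739, 0.2332]
eef_rot: [-0.0, 0.751, 0.66, -0.0]
wrist_force: [-0.5, 0.8, -1.2]
opening: 0.134
```

>>> drive_tool([
  {"slide":[0.333,-0.152,0],"delta_rot":[0,0,-0.0522],"hand":0},
  {"slide":[0.354,-0.095,0],"delta_rot":[0,0,-0.0522],"hand":0},
  {"slide":[0.365,-0.036,0],"delta_rot":[0,0,-0.0522],"hand":0},
  {"slide":[0.366,0.024,0],"delta_rot":[0,0,-0.0522],"hand":0},
  {"slide":[0.357,0.083,0],"delta_rot":[0,0,-0.0522],"hand":0},
])

```text
time_s: 30.08
eef_pos: [0.5031, 0.1616, 0.2331]
eef_rot: [-0.001, 0.426, 0.905, -0.0]
wrist_force: [0.1, -0.1, -1.2]
opening: 0.13
```

```bash
python3 -c "
from h import *
for i in range(4): ctrl.camera('top')
plan([.5031,.1611,.165],129.46)"
```

```text
t 30.27 pos [0.5036 0.1609 0.2334] toolx 129.14 tilt z [-6.e-04 -4.e-04 -1.e+00] F [-0.1 -0.3 -0.1] op 0.129 q6 -0.6
total slide frac (at present axes) [ 0.008 -0.004  1.368] mm [ 0.4 -0.2 68.4] rotvec frac [-0.0002 -0.     -0.0018] deg 0.32
```

>>> drive_tool([
  {"slide":[0.008,0,0.4],"delta_rot":[0,0,0],"hand":0},
  {"slide":[0,0,0.5],"delta_rot":[0,0,0],"hand":0},
  {"slide":[0,0,0.4],"delta_rot":[0,0,0],"hand":0},
  {"slide":[0,0,0.2],"delta_rot":[0,0,0],"hand":0},
  {"slide":[0,0,0],"delta_rot":[0,0,0],"hand":0},
])

```text
time_s: 30.9
eef_pos: [0.5032, 0.1608, 0.1582]
eef_rot: [-0.001, 0.429, 0.903, -0.0]
wrist_force: [-0.1, -0.5, -0.4]
opening: 0.131
```

Run:
```python
from h import *
ctrl.camera("wrist");ctrl.camera("wrist")
w=ctrl.camera("wrist");s=ctrl.camera("side");plan([.5031,.1611,.1027],129.46)
a=cv2.resize(s["frame"][240:360,270:350,::-1],None,fx=5,fy=5,interpolation=cv2.INTER_CUBIC)
b=cv2.resize(w["frame"][200:320,272:352,::-1],None,fx=5,fy=5,interpolation=cv2.INTER_CUBIC)
cv2.imwrite("pics/l14.png",np.hstack([a,b]))
```

```text
t 31.1 pos [0.5042 0.1614 0.1598] toolx 129.26 tilt z [ 1.8e-03  1.0e-04 -1.0e+00] F [ 0.3  0.1 -1.1] op 0.135 q6 -0.6
total slide frac (at present axes) [ 0.011 -0.023  1.142] mm [ 0.6 -1.1 57.1] rotvec frac [ 0.0005  0.0003 -0.0011] deg 0.2
```

View pics/l14.png

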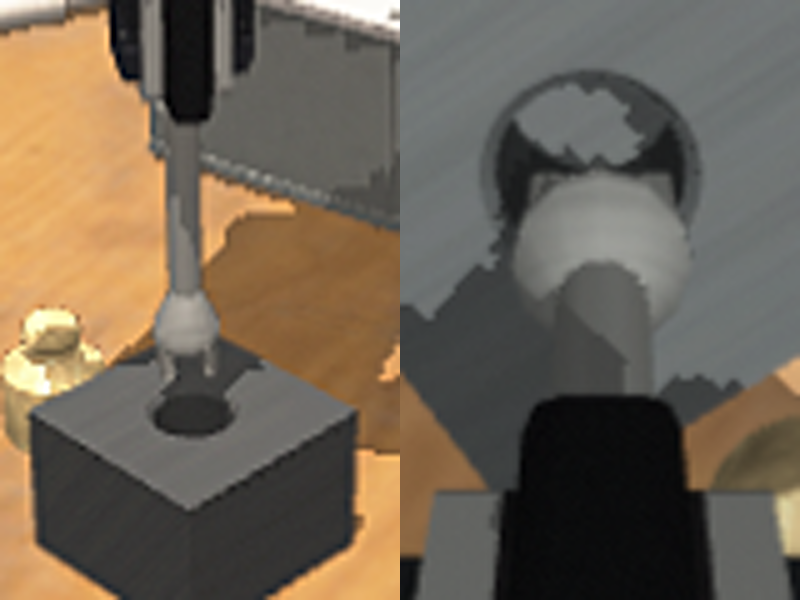

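Run:
```python
from h import *
w=ctrl.camera("wrist");s=ctrl.camera("side");plan([.5031,.1611,.1027],129.46)
a=cv2.resize(s["frame"][240:360,270:350,::-1],None,fx=5,fy=5,interpolation=cv2.INTER_CUBIC)
b=cv2.resize(w["frame"][200:320,272:352,::-1],None,fx=5,fy=5,interpolation=cv2.INTER_CUBIC)
cv2.imwrite("pics/l15.png",np.hstack([a,b]))
```

```text
t 31.2 pos [0.504  0.1614 0.1596] toolx 129.28 tilt z [ 1.5e-03  1.0e-04 -1.0e+00] F [ 0.3  0.4 -0.8] op 0.133 q6 -0.6
total slide frac (at present axes) [ 0.007 -0.02   1.139] mm [ 0.3 -1.  56.9] rotvec frac [ 0.0004  0.0003 -0.001 ] deg 0.18
```

View pics/l15.png

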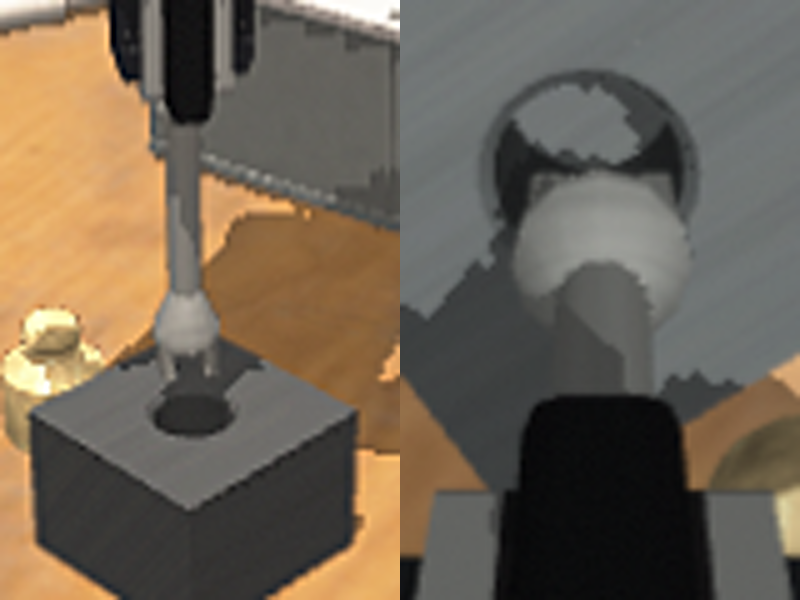

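>>> drive_tool([
  {"slide":[0.01,-0.024,0],"delta_rot":[0,0,0],"hand":0},
  {"slide":[0,0,0],"delta_rot":[0,0,0],"hand":0},
  {"slide":[0,0,0.1],"delta_rot":[0,0,0],"hand":0},
  {"slide":[0,0,0.1],"delta_rot":[0,0,0],"hand":0},
  {"slide":[0,0,0.1],"delta_rot":[0,0,0],"hand":0},
])

```text
time_s: 31.82
eef_pos: [0.502, 0.161, 0.1432]
eef_rot: [-0.0, 0.428, 0.904, -0.0]
wrist_force: [-0.1, 0.5, -0.8]
opening: 0.139
```

Run:
```python
from h import *
w=ctrl.camera("wrist");s=ctrl.camera("side");plan([.5031,.1611,.1027],129.46)
a=cv2.resize(s["frame"][240:360,270:350,::-1],None,fx=5,fy=5,interpolation=cv2.INTER_CUBIC)
b=cv2.resize(w["frame"][200:320,272:352,::-1],None,fx=5,fy=5,interpolation=cv2.INTER_CUBIC)
cv2.imwrite("pics/l16.png",np.hstack([a,b]))
```

```text
t 31.93 pos [0.5016 0.1609 0.1428] toolx 129.29 tilt z [-1.7e-03 -1.0e-04 -1.0e+00] F [ 0.4 -0.  -1.2] op 0.133 q6 -0.6
total slide frac (at present axes) [-0.017  0.026  0.802] mm [-0.9  1.3 40.1] rotvec frac [-0.0004 -0.0003 -0.001 ] deg 0.17
```

View pics/l16.png

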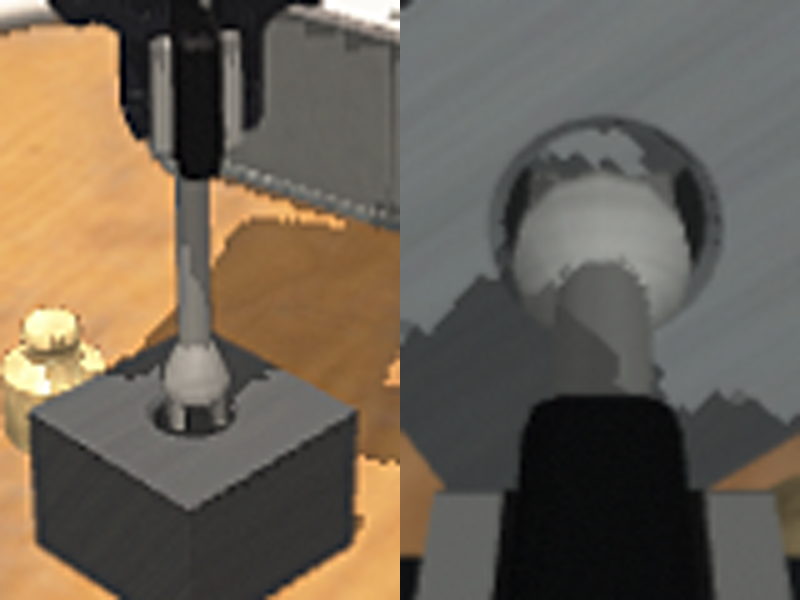

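>>> drive_tool([
  {"slide":[0,0,0],"delta_rot":[0,0,0],"hand":0},
  {"slide":[0,0,0.04],"delta_rot":[0,0,0],"hand":0},
  {"slide":[0,0,0.06],"delta_rot":[0,0,0],"hand":0},
  {"slide":[0,0,0.06],"delta_rot":[0,0,0],"hand":0},
  {"slide":[0,0,0.06],"delta_rot":[0,0,0],"hand":0},
])

```text
time_s: 32.55
eef_pos: [0.5022, 0.161, 0.1325]
eef_rot: [-0.0, 0.428, 0.904, -0.0]
wrist_force: [0.5, 0.4, -0.9]
opening: 0.131
```

```bash
python3 rd.py
```

```text
32.75 F [-0.02 -0.28 -1.31] T [-0.001 -0.016 -0.007] q6 eff -0.0 0.0 pos [0.5022 0.161  0.1327] toolx 129.29
```

>>> drive_tool([
  {"slide":[0,0,0.06],"delta_rot":[0,0,0],"hand":0},
  {"slide":[0,0,0.08],"delta_rot":[0,0,0],"hand":0},
  {"slide":[0,0,0.1],"delta_rot":[0,0,0],"hand":0},
  {"slide":[0,0,0.1],"delta_rot":[0,0,0],"hand":0},
  {"slide":[0,0,0.1],"delta_rot":[0,0,0],"hand":0},
])

```text
time_s: 33.38
eef_pos: [0.5021, 0.161, 0.1103]
eef_rot: [-0.0, 0.428, 0.904, -0.0]
wrist_force: [-0.2, 1.4, -1.2]
opening: 0.13
```

```bash
python3 rd.py
```

```text
33.58 F [-0.18  0.45 -1.48] T [ 0.021  0.025 -0.001] q6 eff -0.0 0.0001 pos [0.5022 0.161  0.1107] toolx 129.29
```

Free running; 8 mm to the floor. Go down 7.5 mm slowly and check.

>>> drive_tool([
  {"slide":[0,0,0.04],"delta_rot":[0,0,0],"hand":0},
  {"slide":[0,0,0.04],"delta_rot":[0,0,0],"hand":0},
  {"slide":[0,0,0.04],"delta_rot":[0,0,0],"hand":0},
  {"slide":[0,0,0.03],"delta_rot":[0,0,0],"hand":0},
  {"slide":[0,0,0],"delta_rot":[0,0,0],"hand":0},
])

```text
time_s: 34.2
eef_pos: [0.5021, 0.161, 0.1031]
eef_rot: [-0.0, 0.428, 0.904, -0.0]
wrist_force: [0.7, 0.3, -0.9]
opening: 0.134
```

```bash
python3 rd.py
```

```text
34.4 F [ 0.42 -0.15 -1.07] T [-0.014  0.01  -0.021] q6 eff 0.0 0.0001 pos [0.5023 0.161  0.1033] toolx 129.29
```

>>> drive_tool([
  {"slide":[0,0,0.01],"delta_rot":[0,0,0],"hand":0},
  {"slide":[0,0,0.01],"delta_rot":[0,0,0],"hand":0},
  {"slide":[0,0,0.01],"delta_rot":[0,0,0],"hand":0},
  {"slide":[0,0,0],"delta_rot":[0,0,0],"hand":0},
  {"slide":[0,0,0],"delta_rot":[0,0,0],"hand":0},
])

```text
time_s: 35.02
eef_pos: [0.5025, 0.1611, 0.1027]
eef_rot: [0.0, 0.428, 0.904, 0.0]
wrist_force: [-2.6, -0.2, 6.3]
opening: 0.134
```

```bash
python3 rd.py
```

```text
35.23 F [-2.02 -0.33  6.92] T [-0.094  0.6   -0.007] q6 eff -0.0033 0.0 pos [0.5025 0.1611 0.1027] toolx 129.29
```

>>> drive_tool([
  {"slide":[0,0,0],"delta_rot":[0,0,0],"hand":0.25},
  {"slide":[0,0,0],"delta_rot":[0,0,0],"hand":0.35},
  {"slide":[0,0,0],"delta_rot":[0,0,0],"hand":0.6},
  {"slide":[0,0,0],"delta_rot":[0,0,0],"hand":0.6},
  {"slide":[0,0,0],"delta_rot":[0,0,0],"hand":0.6},
])

```text
time_s: 35.85
eef_pos: [0.5022, 0.161, 0.1017]
eef_rot: [-0.0, 0.428, 0.904, -0.0]
wrist_force: [-0.4, -0.3, 0.0]
opening: 0.6
```

>>> drive_tool([
  {"slide":[0,0,-0.1],"delta_rot":[0,0,0],"hand":0.6},
  {"slide":[0,0,-0.4],"delta_rot":[0,0,0],"hand":0.6},
  {"slide":[0,0,-0.6],"delta_rot":[0,0,0],"hand":0.6},
  {"slide":[0,0,-0.7],"delta_rot":[0,0,0],"hand":0.6},
  {"slide":[0,0,-0.4],"delta_rot":[0,0,0],"hand":0.6},
])

```text
time_s: 36.48
eef_pos: [0.5031, 0.1611, 0.2143]
eef_rot: [0.001, 0.428, 0.904, 0.001]
wrist_force: [0.4, 0.4, 0.3]
opening: 0.599
```

Run:
```python
from h import *
for i in range(3): ctrl.camera("wrist")
w=ctrl.camera("wrist");s=ctrl.camera("side");plan([.5031,.1611,.2],129.46)
a=cv2.resize(s["frame"][240:360,250:350,::-1],None,fx=4,fy=4,interpolation=cv2.INTER_CUBIC)
b=cv2.resize(w["frame"][150:310,260:360,::-1],None,fx=3,fy=3,interpolation=cv2.INTER_CUBIC)
cv2.imwrite("pics/l17.png",np.hstack([a,b]))
cv2.imwrite("pics/s17.png",s["frame"][:,:,::-1])
```

```text
t 36.73 pos [0.5016 0.161  0.2109] toolx 129.3 tilt z [-1.2e-03 -1.0e-04 -1.0e+00] F [-0.5  0.6 -0.4] op 0.6 q6 -0.6
total slide frac (at present axes) [-0.017  0.024  0.218] mm [-0.9  1.2 10.9] rotvec frac [-0.0003 -0.0002 -0.0009] deg 0.16
```

View pics/l17.png

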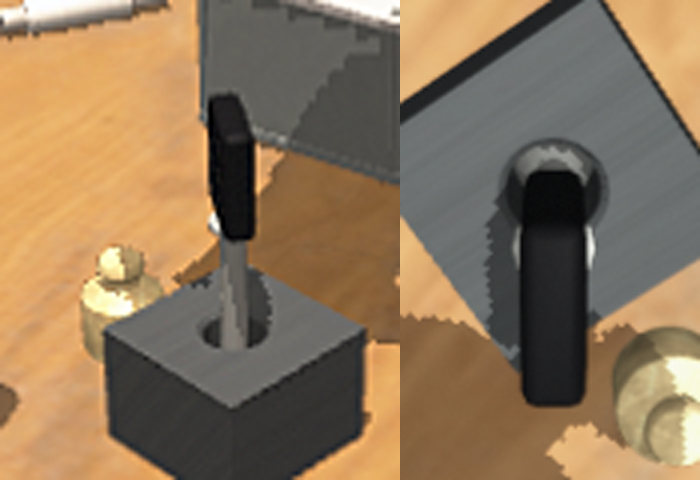

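View pics/s17.png

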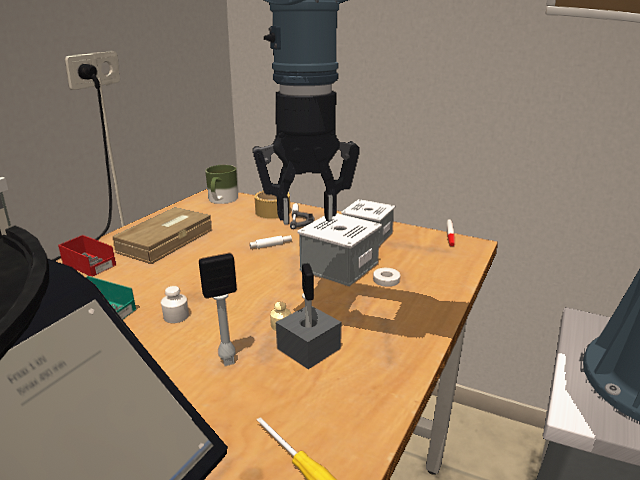

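>>> drive_tool([
  {"slide":[-0.66,-0.21,0],"delta_rot":[0,0,0],"hand":0.6},
  {"slide":[-0.66,-0.21,0],"delta_rot":[0,0,0],"hand":0.6},
  {"slide":[-0.66,-0.21,0],"delta_rot":[0,0,0],"hand":0.6},
  {"slide":[-0.66,-0.21,0],"delta_rot":[0,0,0],"hand":0.6},
  {"slide":[-0.66,-0.21,0],"delta_rot":[0,0,0],"hand":0.6},
])

```text
time_s: 37.35
eef_pos: [0.5655, -0.0008, 0.21]
eef_rot: [-0.001, 0.428, 0.904, -0.0]
wrist_force: [0.1, 0.3, -0.1]
opening: 0.598
```

>>> drive_tool([
  {"slide":[-0.66,-0.21,0],"delta_rot":[0,0,0],"hand":0.6},
  {"slide":[-0.66,-0.21,0],"delta_rot":[0,0,0],"hand":0.6},
  {"slide":[-0.66,-0.21,0],"delta_rot":[0,0,0],"hand":0.6},
  {"slide":[-0.66,-0.21,0],"delta_rot":[0,0,0],"hand":0.6},
  {"slide":[-0.66,-0.21,0],"delta_rot":[0,0,0],"hand":0.6},
])

```text
time_s: 37.98
eef_pos: [0.6294, -0.1616, 0.2096]
eef_rot: [-0.002, 0.428, 0.904, 0.0]
wrist_force: [-0.0, 0.6, 0.3]
opening: 0.602
```

Run:
```python
from h import *
for i in range(4): ctrl.camera("wrist")
w=ctrl.camera("wrist");plan([.5031,.1611,.2],129.46);np.savez("w18.npz",**w)
q=proj(w,[.5795,-.1015,.09]);print(q);x,y=int(q[0])-60,max(0,int(q[1])-50)
print(x,y);crop(w,x,y,120,100,6.5,"pics/w18.png")
```

```text
t 38.23 pos [ 0.6291 -0.1601  0.2102] toolx 129.28 tilt z [-0.0025  0.0015 -1.    ] F [-0.6  1.   0. ] op 0.6 q6 -1.12
total slide frac (at present axes) [6.568 2.118 0.22 ] mm [328.4 105.9  11. ] rotvec frac [-0.0003 -0.0009 -0.001 ] deg 0.18
[311.05496797 105.13237735]
251 55
```

View pics/w18.png

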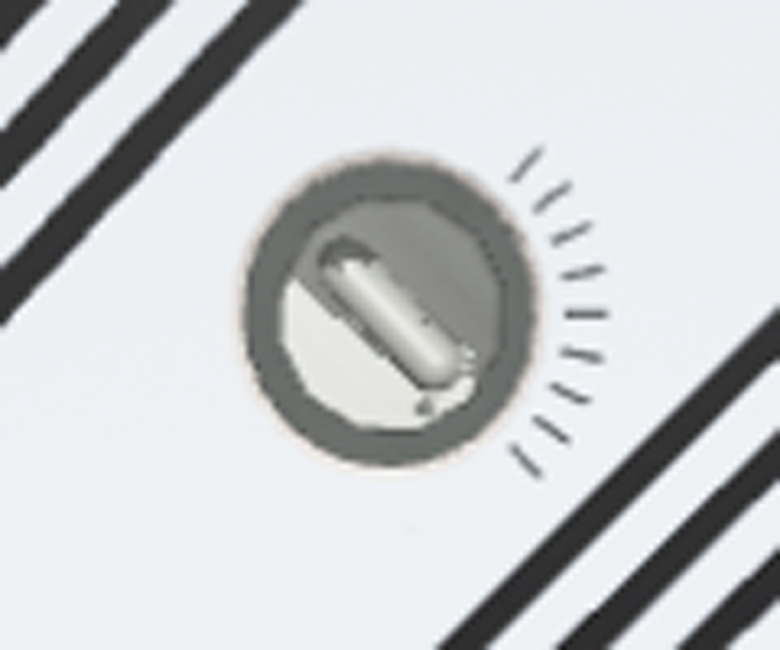

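Run:
```python
from h import *
c=dict(np.load("w18.npz"));W=lambda x,y:(251+x/6.5-.4,55+y/6.5-.4)
an=lambda A,B,z:np.degrees(np.arctan2(*(onz(c,W(*A),z)-onz(c,W(*B),z))[[1,0]])).round(1)%180
for A,B in (((345,265),(432,368)),((365,253),(462,350)),((328,285),(418,385))): print("bar",an(A,B,.055))
print("slots",an((275,0),(0,300),.09),an((780,335),(462,650),.09))
```

```text
bar 170.6
bar 175.6
bar 172.3
slots 84.2 83.9
```

```bash
python3 -c "
from bench import ctrl
print(ctrl.hand_in())"
```

```text
the job is handed in; nothing more can be done
None
```

I turned the knob clockwise to its stop with the fork key, put the key back in its stand, and handed the job in about 38 s into the run. `hand_in()` returns no verdict, so the result rests on my own checks.

**Turning the knob:** The first engagement left the knob a little short or just at the stop. The bar read about −3°, where the stop is −6°, so I put the fork back over it and turned on. The torque then climbed past the knob's friction level, about 0.04 to 0.09 N m, which is the stop.

**Load on the unit:** I had no direct reading of the force between key and unit. The wrist force stayed below about 6 N while the key was in the unit, and the torque figures suggest roughly 20 N in all at the stop, against the 40 N limit.

**Last checks:**
- **Knob:** In the last wrist picture the bar lies at about 173° (three edge readings: 171° to 176°), against 174° for the unit's x axis. That fits the stop.
- **Key:** It met the stand's floor at the same height at which I had gripped it, and it looks upright in the side and wrist pictures.
- **Bystanders:** The ring gauge and brass weight look unmoved, judged by eye only.
- **Robot:** The gripper was clear of everything.

**What disagreed:** Before I set the key back in its stand, the side and wrist pictures gave opposite corrections along the paddle's wide direction. I made almost no correction there and went back to the grasp position.

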